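# Fit a new wheel and axle pin in a castor held in the bench vice

## Robot

A 6-joint arm with a two-finger parallel gripper is mounted at the origin on the work surface. World frame = base frame: x ahead of the robot, y to its left, z up, the work surface at z = 0. Lengths are in m, angles in rad, forces in N, time in s.
With the tool pointing down it reaches from about 0.325 to 0.75 m from the base axis. Payload 7.6 kg.
Tool frame: the origin (TCP) lies midway between the tips of the shut fingers; the grasp point (between the pads) lies 19 mm behind it; z points along the fingers, y is the line along which they close (so a half turn about z gives the same grasp; the last joint's range is limited). The gripper opens to 85 mm and grips with 20 to 120 N. Pads are 22 mm wide; open, the fingers measure 114 mm over their backs; the gripper's body (76 mm by 85 mm) begins 54 mm behind the grasp point. The pads swing forward as they close: fully open they stand 13 mm farther back than shut.
Start: joints at [-1.3, 0.052, 1.401, -0, 1.689, -0.07], TCP at [0.176, -0.495, 0.231] pointing down, gripper open.
Joint ranges: [-2.9, 2.9], [-0.91, 2.17], [0.12, 2.37], [-1.06, 4.2], [0.26, 2.73], [-2.93, 2.93]. Speed limits (rad/s): [2.57, 2.57, 3.01, 3.14, 3.14, 3.14].

## Interface

Orientations are given as [roll, pitch, yaw] about the fixed x, y, z axes, in that order (R = Rz(yaw) Ry(pitch) Rx(roll)).
In Python, from rig import state, get_image, get_calibration, close_job, spot_in gives the robot as it stands.
- The arm moves only by the tool play_rows, never from a script. Its arguments are lists of equal length, an entry for each row: "twist": the turn, a rotation vector about the world's x, y, z each as a share of 0.1 rad, from -1 to 1, a list of three; "translation": the shift along the world's x, y, z each as a share of 0.05 m, from -1 to 1, a list of three; "hand": the opening, from 0 (shut) to 1 (fully open). A call has 1 to 12 rows; each row shifts and turns the commanded pose from where the row before left it; what a row does not reach is not made up. A row lasts 1/8 s, in which the tool goes at most 62.5 mm and 10.7 degrees, less where a joint would pass 70% of its speed; a pose out of reach is approached as far as the arm can. A call with a number of a shift or a turn outside -1 to 1 is refused whole. A call with a gripper value outside its range is refused whole. The fingers move at their own pace and stop on an object; "squeeze" is the grip in N (left out, the last holds). Time passes only in rows, so rows that do not move let the fingers close. It gives the time, the measured TCP pose, the force, the opening and the grip force at its end, in the units of the state.
- state(): the state, without advancing time (a new reading comes with each control period).
- get_image(name): name is "scene" or "top" or "wrist"; returns the picture (384x512x3 uint8, red, green, blue); there is no depth.
- get_calibration(name): a dict with "mtx" (3x3 intrinsics, pixels), "rvec" (rotation vector, rad) and "tvec" (3), from world to camera coordinates, as OpenCV has them; the wrist camera has in their place "mount" (4x4, takes a point from camera to tool coordinates, whose origin is the TCP and whose axes are the flange's). Camera axes: x right, y down, z forward; pixel columns grow to the right and rows downward; lengths in m; the calibration is good to about 2 mm. The wrist camera is an equidistant fisheye: a pixel r from the principal point sees the ray r / f radians off the axis. A picture is of the moment at which its call begins: read the wrist's pose just before it. get_calibration takes no time and is no camera call.
- close_job(): hands the job in; it is judged then, once.
Trained networks look in the newest picture that a camera, given by its name, has taken for a name from the list of things; names that differ only in an ending like _2 or _b are one class to them, and where a whole thing is asked for, a point or a joint stands for the part that bears it (a point fixed in the world has none). Each returns a list of dicts, best first, with "confidence" (0 to 1); they miss things now and then, are a little off and sometimes report something else, mostly with a low value. They report only what shows in the picture. A call takes as long as a camera call. They do not tell look-alikes from the thing itself.
- spot_in(camera, name): "rect" ([left, top, right, bottom] in pixels, round what is visible of it).
The state is a dict: "time": time; "joints": joint angles; "joint_vel": joint speeds; "tau": joint torques, N m; "tool_pos": TCP position; "tool_rot": TCP orientation; "wrist_force": force on the tool from outside, world axes, zero at the start; "ft_torque": the same for the moment, N m; "finger_gap": finger opening in m; "grip_force": force on a finger pad.
Only numpy, scipy, OpenCV 4.12 (cv2) and the standard library are available. Lean on these libraries where they do the work, as an engineer would, in place of code of your own. Each camera call takes 0.05 s, during which the arm holds its last target. There are 200 camera calls.

## Task

Put the new blue-hubbed wheel into the castor that is clamped in the bench vice: swing the red brake pedal right back so that its shoe is out of the wheel's way, slide the wheel into the fork so that its bore lines up with the holes in both cheeks, then take the brass-headed axle pin from the drilled block and push it from above through cheek, wheel and cheek until its head sits on the fork. Leave the brake off and do not disturb the other things on the bench.

Things in the scene. Friction and masses are not known exactly. Their poses are not given: they have to be found in the camera images.
- castor: Bright castor fork without wheel, stem clamped in the vice, sticking out sideways. Two cheeks (4 mm thick, 34 mm wide) 30 mm apart inside, each with a 12 mm axle hole. Origin: on the axle line midway between the cheeks, 140 mm above the bench. z: axle line, leaning 25 degrees from vertical to the vice's screw side, away from the robot. x: level, out of the fork's open mouth, away from the vice. y: down the slope.
- castor_mouth (a point): Middle of the fork's open mouth, castor x = +17 mm, where the cheeks end; same axes as the castor. The fork's closed crown begins at castor x = -46 mm, the vice's jaws at x = -80 mm. The wheel slides in here along -x; left in the fork it rests on the lower cheek (wheel centre at castor z = -2 mm) and stays where it is put: its rubber does not slip on the slope.
- castor_hole (a point): Mouth of the upper cheek's axle hole: on the axle line at castor z = +19 mm, the outer face of the upper cheek; same axes as the castor. The inner faces of the cheeks lie at castor z = -15 and +15 mm, the lower outer face at -19 mm. The underside of the pin's head rests here when the pin is home.
- brake (a joint): Red brake pedal, hinged parallel to castor z at castor x = -33, y = +24 mm. 0: brake on, its rubber shoe stands 6 mm inside the wheel's place, so the wheel cannot be lined up. Grows as the pedal swings away from the wheel's place towards the vice (counter-clockwise from above); shoe clear of the wheel from 0.6 rad; stop at 0.9. Stiff: stays where left, takes about 1.5 N at the pad.
- brake_pad (a point): Middle of the red foot pad, 50 mm from the hinge axis. Pad 24 mm long (x), 6 mm thick (y), 44 mm wide (z, same as castor z, -22 to +22 mm). x: from the hinge along the pedal; y: across the pad, away from the wheel's place, the way to push it. With the brake at 0, x points 36 degrees from castor x towards castor y and the pad's middle is at castor x = +7, y = +54 mm.
- wheel: New wheel, loose, lying flat on the bench: dark grey rubber tyre, blue hub; 64 mm diameter, 26 mm wide, 13 mm bore right through, 90 g. Origin at its centre, 13 mm above the bench as it lies; z is the bore's axis. Either face may go up.
- pin: Axle pin standing loosely, head up, in one of the block's holes (28 mm deep, 12 mm wide). Steel shank 10 mm thick, 48 mm long below the head, with a 4 mm tapered tip (5 mm wide at the end); round brass head 20 mm wide, 9 mm thick. 45 g. Origin at the tip end, z towards the head. In the block the head's underside is 54 mm above the bench, 20 mm above the block.
- pin_head (a point): Centre of the underside of the pin's head, 48 mm up from the tip; same axes as the pin. With the pin home the tip stands 10 mm out below the lower cheek.
- block: Wooden block 160 x 44 x 34 mm, fixed to the bench, with three upright holes in a row along its x axis at x = -52, 0 and +52 mm; they hold the axle pin, the bolt and the punch in any order. Origin: centre of its underside.
- vice: Blue-green bench vice, bolted down. Origin: centre of its round foot; x along its screw, away from the robot. Jaws 100 mm wide (y = -50 to +50 mm), tops 150 mm above the bench; the moving jaw and tommy bar are on the +x side, reaching x = 180 mm, the anvil on the -x side to x = -99 mm. The castor sticks out on its -y side, axle line at y = -130 mm.
- old_wheel: Bystander: worn wheel of the same size as the new one, brown tyre and white hub, lying flat on the bench. Origin at its centre.
- bolt: Bystander: black hexagon bolt (head 19 mm wide, its top 53 mm above the bench) standing in the block. Origin at its lower end.
- punch: Bystander: green and steel centre punch, 11 mm thick, its top 101 mm above the bench, standing in the block. Origin at its lower end.
- spanner: Bystander: bright steel spanner 200 mm long, 8 mm thick, lying flat on the bench. Origin under its middle.
- tape: Bystander: roll of blue tape, 90 mm diameter, 24 mm high, lying flat. Origin: centre of its underside.
- spray_can: Bystander: red spray can 52 mm in diameter, 160 mm high. Origin: centre of its foot.
- jar: Bystander: amber glass jar with a white cap, 68 mm in diameter, 85 mm high. Origin: centre of its foot.
Mind the look-alikes: they are no part of the job. Leave any orange or pink look-alike of the wheel alone.

How it is judged:
On the way, in this order (a step that is already met when the one before it is completed fails the run):
1. the brake pedal is swung back, at least 0.6 rad, before the wheel goes in (value of joint brake above 0.6 rad and not (x of wheel in the frame of castor between -0.02 and 0.02 m and y of wheel in the frame of castor between -0.02 and 0.02 m and z of wheel in the frame of castor between -0.004 and 0.004 m and angle between the z axis of wheel and the z axis of castor, either way round below 0.12 rad)), for 0.1 s.
2. the wheel is between the cheeks, its bore lined up with their holes to about 5 mm, before the pin goes in (x of wheel in the frame of castor between -0.005 and 0.005 m and y of wheel in the frame of castor between -0.005 and 0.005 m and z of wheel in the frame of castor between -0.004 and 0.004 m and angle between the z axis of wheel and the z axis of castor, either way round below 0.12 rad and value of joint brake above 0.6 rad and distance between pin_head and castor above 0.07 m), for 0.2 s.
3. the axle pin has been drawn out of the block (height (world z) of pin above 0.045 m), for 0.1 s.
4. the pin's tip is through the upper cheek and in the wheel's bore (x of pin_head in the frame of castor between -0.004 and 0.004 m and y of pin_head in the frame of castor between -0.004 and 0.004 m and angle between the z axis of pin and the z axis of castor, either way round below 0.1 rad and z of pin in the frame of castor between -0.03 and 0.005 m and x of wheel in the frame of castor between -0.004 and 0.004 m and y of wheel in the frame of castor between -0.004 and 0.004 m and z of wheel in the frame of castor between -0.004 and 0.004 m and angle between the z axis of wheel and the z axis of castor, either way round below 0.12 rad), for 0.05 s.
At the end, for the whole second after the job is handed in: The pin is right through upper cheek, wheel and lower cheek, its head within 2.5 mm of resting on the upper cheek; the wheel is between the cheeks, its centre within 3.5 mm of the axle line and its bore parallel to it; the brake pedal stands at 0.6 rad or more; wheel and pin are at rest (x of pin_head in the frame of castor between -0.0025 and 0.0025 m and y of pin_head in the frame of castor between -0.0025 and 0.0025 m and angle between the z axis of pin and the z axis of castor, either way round below 0.1 rad and z of pin_head in the frame of castor between 0.016 and 0.0215 m and x of wheel in the frame of castor between -0.0035 and 0.0035 m and y of wheel in the frame of castor between -0.0035 and 0.0035 m and z of wheel in the frame of castor between -0.004 and 0.004 m and angle between the z axis of wheel and the z axis of castor, either way round below 0.12 rad and value of joint brake above 0.6 rad and linear speed of each of wheel, pin below 0.02 m/s); the robot touches nothing.
It fails at once if a bystander on the bench is knocked over or shoved by more than 30 mm (distance of any of old_wheel, spanner, tape, spray_can, jar from where it was at the start of the episode above 0.03 m or angle between any of spray_can, jar's own z axis and vertical above 0.4 rad).
It fails at once if the bolt or the punch is pulled out of the block (distance of any of bolt, punch from where it was at the start of the episode above 0.02 m).
It also fails if it takes over 67 s, if anything falls off the work surface, if the arm or the gripper's body presses on something with over 40 N, if the wrist force passes 120 N, or if a joint passes its speed limit or range.

## Working session

There is one attempt and no reset: what is moved stays moved. The work goes in short steps, Python scripts to look and compute and a tool call to move; the robot and the scene stay as the last step left them, time stands still between calls to the robot, and variables do not carry over. Pictures are saved under pics/ and viewed, at most 10 in all, crops included, and the job is handed in when it is done.

Besides the shell and the picture viewer there is one more tool, called after ">>>" as name(argument=value, ...) on one line, values as JSON. play_rows: Moves the arm, as the interface text tells. Shift numbers are shares of 0.05 m and turn numbers shares of 0.1 rad, none past 1 either way. Its arguments: {"type":"object","properties":{"twist":{"type":"array"},"translation":{"type":"array"},"hand":{"type":"array"},"squeeze":{"type":"number"}},"required":["twist","translation","hand"]}

```bash
ls; mkdir -p pics; cat > h.py <<'E'
import numpy as np, cv2
from rig import state,get_image,get_calibration,spot_in
from scipy.spatial.transform import Rotation as R
def cam(n):
    c=get_calibration(n); K=np.array(c['mtx'],float)
    if 'rvec' in c:
        Rm=cv2.Rodrigues(np.array(c['rvec'],float))[0]; t=np.array(c['tvec'],float).ravel()
        return K,Rm,t
    return K,np.array(c['mount'],float)
def save(n,f,box=None,s=1):
    im=get_image(n)[:,:,::-1]
    if box: im=im[box[1]:box[3],box[0]:box[2]]
    cv2.imwrite('pics/'+f,cv2.resize(im,None,fx=s,fy=s,interpolation=cv2.INTER_CUBIC))
def ray(n,uv,st=None):
    c=cam(n)
    if len(c)==3:
        K,Rm,t=c; d=np.linalg.inv(K)@[uv[0],uv[1],1]; d=Rm.T@d
        return -Rm.T@t, d/np.linalg.norm(d)
    K,M=c; x=(uv[0]-K[0,2])/K[0,0]; y=(uv[1]-K[1,2])/K[1,1]; r=np.hypot(x,y)
    d=np.array([np.sin(r)*x/max(r,1e-9),np.sin(r)*y/max(r,1e-9),np.cos(r)])
    Rt=R.from_euler('xyz',st['tool_rot']).as_matrix(); p=np.array(st['tool_pos'])
    return p+Rt@M[:3,3], Rt@M[:3,:3]@d
def onz(r,z): o,d=r; return o+d*(z-o[2])/d[2]
def tri(rs):
    A=0;b=0
    for o,d in rs:
        P=np.eye(3)-np.outer(d,d); A=A+P; b=b+P@o
    x=np.linalg.solve(A,b); return x,[np.linalg.norm((np.eye(3)-np.outer(d,d))@(x-o)) for o,d in rs]
def proj(n,X,st=None):
    X=np.atleast_2d(X).astype(float); c=cam(n)
    if len(c)==3:
        K,Rm,t=c; q=(Rm@X.T).T+t; q=(K@q.T).T; return q[:,:2]/q[:,2:]
    K,M=c; Rt=R.from_euler('xyz',st['tool_rot']).as_matrix(); p=np.array(st['tool_pos'])
    q=((X-p)@Rt-M[:3,3])@M[:3,:3]; h=np.hypot(q[:,0],q[:,1]); th=np.arctan2(h,q[:,2])/np.maximum(h,1e-12)
    return np.c_[K[0,0]*q[:,0]*th+K[0,2],K[1,1]*q[:,1]*th+K[1,2]]
E
python3 - <<'E'
from h import *
print(state())
a=get_image('top');b=get_image('scene')
cv2.imwrite('pics/t.png',cv2.resize(a[:,:,::-1],(800,600),interpolation=cv2.INTER_CUBIC));cv2.imwrite('pics/s.png',cv2.resize(b[:,:,::-1],(800,600),interpolation=cv2.INTER_CUBIC))
for n in ['top','scene']:
    print(n,get_calibration(n), 'centre',(lambda c:-c[1].T@c[2])(cam(n)))
    for k in ['castor','brake_pad','wheel','pin','block','vice','old_wheel','bolt','punch']:
        print(k,[(np.round(x['rect']).tolist(),round(x['confidence'],2)) for x in spot_in(n,k)[:4]])
print(get_calibration('wrist'))
E
```

```text
pics
{'time': 0.0, 'joints': array([-1.30032113e+00,  5.28359752e-02,  1.40172587e+00, -2.62426489e-05,
        1.68862417e+00, -7.02581277e-02]), 'joint_vel': array([ 0.00222991, -0.00137909, -0.00099048, -0.00084558, -0.00137935,
       -0.00067456]), 'tau': array([ 6.10399493e-04, -3.81666434e+01, -3.60190058e+01, -4.77513922e-07,
        6.14696735e-03,  9.80033121e-06]), 'tool_pos': array([ 0.17539661, -0.49450766,  0.23047228]), 'tool_rot': array([-3.14000139e+00, -8.58534572e-05,  3.40730196e-01]), 'wrist_force': array([ 1.40150387, -0.13695593,  0.36423937]), 'ft_torque': array([-0.02181854,  0.03206506,  0.00656286]), 'grip_force': 0.0, 'finger_gap': 0.08535426752625527}
top {'mtx': array([[363.95630786,   0.        , 256.3056    ],
       [  0.        , 363.95630786, 191.04358604],
       [  0.        ,   0.        ,   1.        ]]), 'rvec': array([ 2.17184311, -2.18657976,  0.15763558]), 'tvec': array([0.0036631 , 0.57553512, 0.99885051])} centre [0.46082222 0.03396924 1.05614648]
castor [([182.0, 197.0, 257.0, 235.0], 0.78)]
brake_pad [([239.0, 198.0, 258.0, 212.0], 0.65)
[... 1094 characters left out ...]
0, 215.0, 191.0, 235.0], 0.41)]
block [([106.0, 160.0, 138.0, 200.0], 0.94)]
vice [([240.0, 144.0, 310.0, 227.0], 0.81)]
old_wheel [([167.0, 216.0, 190.0, 239.0], 0.85)]
bolt []
punch []
{'mtx': array([[297.31863964,   0.        , 253.2184254 ],
       [  0.        , 297.31863964, 190.95572955],
       [  0.        ,   0.        ,   1.        ]]), 'mount': array([[ 4.93018138e-04, -9.46510577e-01, -3.22672411e-01,
         8.39665772e-02],
       [ 9.99999831e-01,  5.66455258e-04, -1.33689269e-04,
        -5.80147659e-04],
       [ 3.09317791e-04, -3.22672291e-01,  9.46510696e-01,
        -1.43052045e-01],
       [ 0.00000000e+00,  0.00000000e+00,  0.00000000e+00,
         1.00000000e+00]])}
```

View pics/t.png

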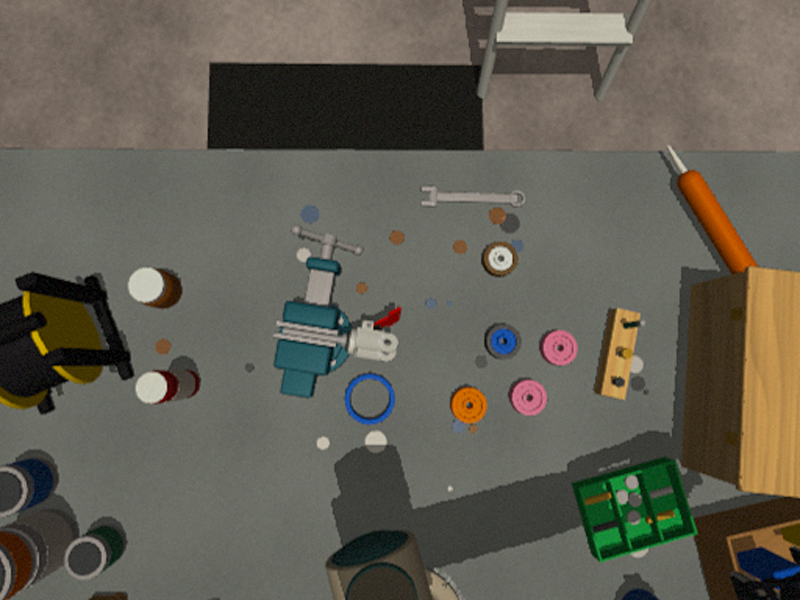

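View pics/s.png

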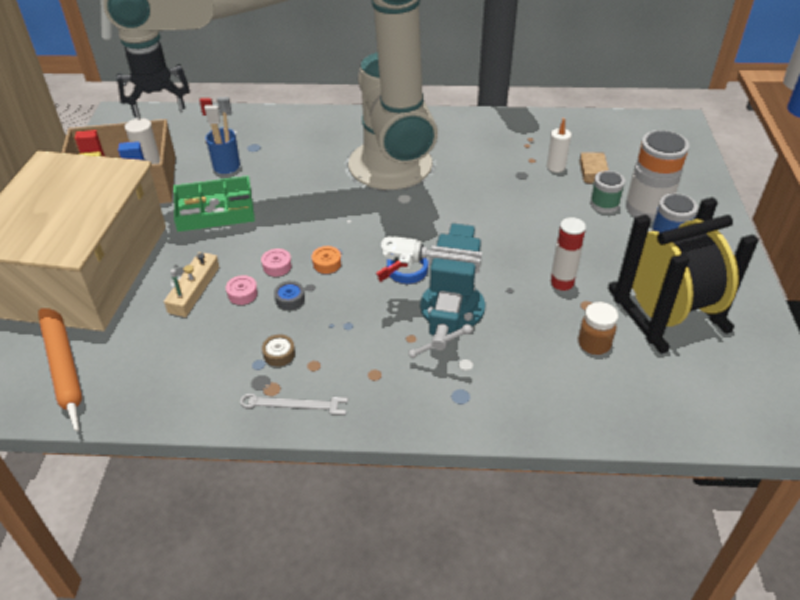

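The top view shows six wheels: pink (560,347) and (528,397), orange (468,405), blue-hubbed with grey tyre (503,341), and white-hubbed with brown tyre (499,259). The blue-hubbed one fits. In the block, the brass head is in the middle hole at (625,352). The castor is at (378,342), with its red pedal at (388,317).

```bash
python3 - <<'E'
from h import *
s=512/800
def p(n,u,v,z): return onz(ray(n,(u*s,v*s)),z).round(3)
print('wheel',p('top',503,341,.026),p('scene',289,292,.026))
print('pin',p('top',627,352,.063),p('scene',188,270,.06))
print('castor hole~',p('top',387,342,.157)); print('crown',p('top',352,346,.15)); print('mouth',p('top',397,342,.157))
print('pad',p('top',390,318,.13))
print('screw',p('top',313,340,.15),p('top',330,245,.12))
print('block',p('top',630,311,.034),p('top',612,396,.034)); print('tape',p('top',370,399,.024))
E
```

```text
wheel [ 0.498 -0.186  0.026] [ 0.504 -0.181  0.026]
pin [ 0.475 -0.398  0.063] [ 0.481 -0.393  0.06 ]
castor hole~ [0.493 0.026 0.157]
crown [0.487 0.081 0.15 ]
mouth [0.493 0.01  0.157]
pad [0.533 0.02  0.13 ]
screw [0.497 0.143 0.15 ] [0.656 0.12  0.12 ]
block [ 0.55  -0.42   0.034] [ 0.397 -0.379  0.034]
tape [0.396 0.056 0.024]
```

>>> play_rows(twist=[[0,0,-0.85],[0,0,-0.85],[0,0,-0.85],[0,0,-0.85],[0,0,0],[0,0,0],[0,0,0]], translation=[[0.8,0.4,0],[0.9,0.4,0],[0.9,0.4,0],[0.9,0.4,0.2],[0.9,0.4,0.2],[0.8,0.4,0],[0,0,0]], hand=[0,0,0,0,0,0,0])

```text
time: 1.88
tool_pos: [0.4377, -0.3732, 0.2509]
tool_rot: [-3.141, 0.0, 0.005]
wrist_force: [-0.4, -0.6, 0.3]
finger_gap: 0.0004
grip_force: 0.0
```

```bash
python3 - <<'E'
from h import *
st=state(); print(st['time'],st['tool_pos'],st['tool_rot'])
np.savez('w1.npz',tool_pos=st['tool_pos'],tool_rot=st['tool_rot'],im=get_image('wrist'))
im=np.load('w1.npz')['im']; cv2.imwrite('pics/w1.png',cv2.resize(im[:,:,::-1],(800,600)))
for k in ['wheel','pin','pin_head','block','bolt','punch']:
    print(k,[(np.round(x['rect'],1).tolist(),round(x['confidence'],2)) for x in spot_in('wrist',k)[:5]])
E
```

```text
1.875 [ 0.43766294 -0.37315111  0.25093924] [-3.14109217e+00  3.22198529e-05  4.85927501e-03]
wheel [([94.0, 90.6, 141.1, 140.1], 0.96), ([63.4, 169.7, 108.6, 216.1], 0.85), ([127.2, 162.7, 174.1, 211.9], 0.59), ([159.3, 96.9, 214.6, 146.7], 0.59)]
pin [([268.6, 126.8, 282.1, 142.8], 0.63)]
pin_head [([262.7, 127.5, 284.9, 145.2], 0.77)]
block [([239.2, 65.3, 305.3, 197.5], 0.85)]
bolt [([254.8, 165.9, 271.7, 183.7], 0.53)]
punch []
```

View pics/w1.png

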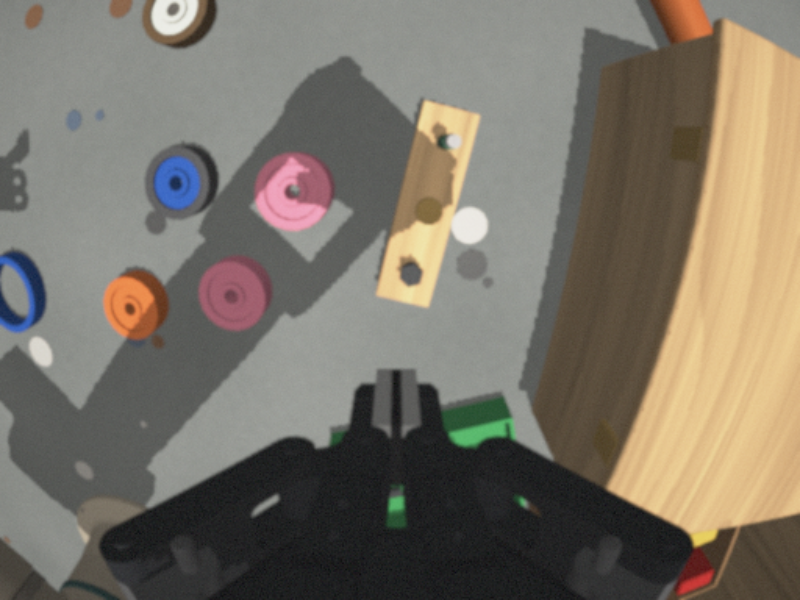

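The blue-hubbed wheel is at (178,183), the brass pin head at (429,210), the bolt at (411,272) and the punch at (448,142). Next I'll take a second view of these and then one of the castor.

>>> play_rows(twist=[[0,0,0],[0,0,0],[0,0,0],[0,0,0],[0,0,0]], translation=[[0.1,0.8,0],[0.1,0.8,0],[0,0.8,0],[0,0.8,0],[0,0,0]], hand=[0,0,0,0,0])

```text
time: 2.85
tool_pos: [0.4454, -0.2134, 0.2519]
tool_rot: [3.141, -0.001, 0.003]
wrist_force: [0.1, -1.0, 0.4]
finger_gap: -0.0
grip_force: 0.0
```

```bash
python3 - <<'E'
from h import *
st=state(); print(st['time'],st['tool_pos'],st['tool_rot'])
np.savez('w2.npz',tool_pos=st['tool_pos'],tool_rot=st['tool_rot'],im=get_image('wrist'))
for k in ['wheel','pin_head','castor','brake_pad']:
    print(k,[(np.round(x['rect'],1).tolist(),round(x['confidence'],2)) for x in spot_in('wrist',k)[:5]])
# blob centroids: blue hub, brass head
rs={'hub':[], 'head':[]}
for f in ['w1.npz','w2.npz']:
    d=np.load(f); im=d['im']; hsv=cv2.cvtColor(im,cv2.COLOR_RGB2HSV)
    for nm,lo,hi in [('hub',(105,120,50),(125,255,255)),('head',(18,90,50),(32,255,200))]:
        m=cv2.inRange(hsv,lo,hi); n,l,s,c=cv2.connectedComponentsWithStats(m)
        for i in range(1,n):
            if s[i,4]>40: print(f,nm,s[i].tolist(),c[i].round(1))
    print(proj('wrist',[[.5,-.184,.026],[.475,-.398,.063]],d).round(1))
E
```

```text
2.85 [ 0.4453819  -0.21339208  0.25194623] [ 3.14110078e+00 -1.09216627e-03  2.87270037e-03]
wheel [([282.7, 103.7, 338.8, 154.9], 0.78), ([159.1, 177.2, 211.1, 224.9], 0.73), ([242.1, 166.0, 291.0, 219.1], 0.63), ([203.9, 91.6, 257.1, 142.5], 0.62)]
pin_head [([387.5, 139.6, 409.0, 152.9], 0.75)]
castor [([0.0, 84.5, 62.7, 168.1], 0.63)]
brake_pad [([10.4, 85.6, 63.6, 134.1], 0.85)]
w1.npz hub [99, 100, 29, 34, 775] [112.8 116.6]
w1.npz hub [0, 162, 28, 50, 704] [ 14.4 187.3]
w1.npz head [427, 80, 26, 25, 423] [439.2  91.6]
w1.npz head [265, 125, 18, 19, 241] [274.  134.5]
w1.npz head [377, 268, 20, 33, 323] [387.2 282.5]
w1.npz head [440, 338, 21, 13, 58] [449.7 345. ]
[[111.5 115.8]
 [276.4 134.9]]
w2.npz hub [213, 100, 37, 36, 960] [230.7 117.6]
w2.npz hub [52, 163, 51, 58, 1315] [ 77.  191.4]
w2.npz hub [444, 332, 35, 31, 657] [462.1 346.5]
w2.npz head [382, 89, 11, 33, 60] [386.9 104.4]
w2.npz head [391, 137, 17, 17, 136] [400.  145.1]
w2.npz head [478, 260, 23, 28, 300] [488.8 273. ]
w2.npz head [387, 299, 16, 9, 89] [394.7 302.9]
w2.npz head [489, 322, 23, 16, 143] [499.  329.6]
[[230.2 116.9]
 [403.6 146.2]]
```

```bash
python3 - <<'E'
from h import *
a=np.load('w1.npz');b=np.load('w2.npz')
r=[ray('wrist',(112.8,116.6),a),ray('wrist',(230.7,117.6),b)]
print('hub',tri(r),[onz(q,.025).round(4) for q in r])
r=[ray('wrist',(274,134.5),a),ray('wrist',(399.5,145.1),b)]
print('head',tri(r),[onz(q,.061).round(4) for q in r], [onz(q,.063).round(4) for q in r])
im=b['im'][60:230,0:200]
E
```

```text
hub (array([ 0.4987643 , -0.18441198,  0.02285079]), [np.float64(0.00011352597509175468), np.float64(0.00011352597509158294)]) [array([ 0.4988, -0.1855,  0.025 ]), array([ 0.4991, -0.1846,  0.025 ])]
head (array([ 0.47467103, -0.3957601 ,  0.05591807]), [np.float64(0.00027239507026774587), np.float64(0.0002723950702676373)]) [array([ 0.4751, -0.3954,  0.061 ]), array([ 0.4758, -0.393 ,  0.061 ])] [array([ 0.4754, -0.3953,  0.063 ]), array([ 0.4761, -0.3919,  0.063 ])]
```

>>> play_rows(twist=[[0,0,0],[0,0,0],[0,0,0],[0,0,0],[0,0,0],[0,0,0]], translation=[[0,0.9,0.2],[0,0.9,0.2],[0,0.9,0.2],[0,0.9,0.2],[0,0.8,0.2],[0,0,0]], hand=[0,0,0,0,0,0])

```text
time: 3.85
tool_pos: [0.4459, 0.0064, 0.3022]
tool_rot: [-3.142, -0.002, 0.003]
wrist_force: [1.1, -0.5, -0.1]
finger_gap: 0.0002
grip_force: 0.0
```

```bash
python3 - <<'E'
from h import *
st=state(); print(st['time'],st['tool_pos'],st['tool_rot'])
im=get_image('wrist')
np.savez('w3.npz',tool_pos=st['tool_pos'],tool_rot=st['tool_rot'],im=im)
cv2.imwrite('pics/w3.png',cv2.resize(im[30:280,80:410,::-1],(792,600),interpolation=cv2.INTER_CUBIC))
for k in ['castor','brake_pad','castor_hole']:
    print(k,[(np.round(x['rect'],1).tolist(),round(x['confidence'],2)) for x in spot_in('wrist',k)[:5]])
E
```

```text
3.85 [0.44591303 0.00639927 0.30217644] [-3.14158515e+00 -1.57437884e-03  3.24157447e-03]
castor [([84.1, 69.1, 256.4, 153.9], 0.87), ([0.0, 60.6, 31.9, 96.5], 0.69), ([186.1, 151.0, 246.9, 209.4], 0.49)]
brake_pad [([209.5, 68.4, 254.8, 112.6], 0.62)]
castor_hole [([84.9, 74.6, 256.6, 156.3], 0.69)]
```

View pics/w3.png

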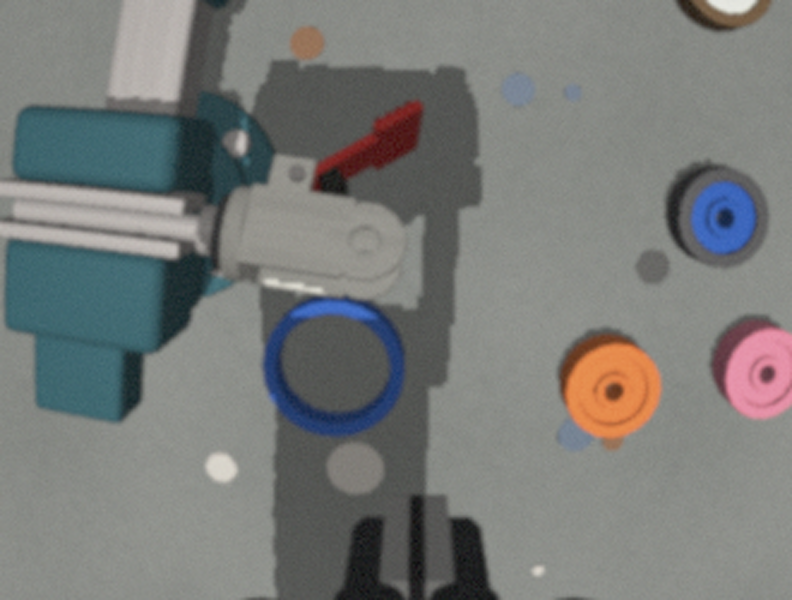

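The upper cheek's axle hole shows at crop (365,240), which is raw (232,130). The red pad is at crop (400,130). Next is a second, tilted view.

>>> play_rows(twist=[[0.1,0.87,0],[0.1,0.87,0],[0.1,0.87,0],[0.1,0.87,0],[0.1,0.87,0],[0,0,0]], translation=[[0.2,-0.1,-0.1],[0.2,-0.1,-0.2],[0.2,-0.1,-0.2],[0.2,-0.1,-0.2],[0.2,-0.1,0],[0,0,0]], hand=[0,0,0,0,0,0])

```text
time: 4.8
tool_pos: [0.496, -0.0213, 0.2638]
tool_rot: [-3.087, 0.439, 0.01]
wrist_force: [0.0, -0.7, -0.7]
finger_gap: 0.0
grip_force: 0.0
```

```bash
python3 - <<'E'
from h import *
st=state(); print(st['time'],st['tool_pos'],st['tool_rot'])
im=get_image('wrist')
np.savez('w4.npz',tool_pos=st['tool_pos'],tool_rot=st['tool_rot'],im=im)
a=np.load('w3.npz')
print(proj('wrist',[.493,.026,.157],a),onz(ray('wrist',(232.1,130),a),.157))
c=proj('wrist',[.49,.026,.157],st)[0]; print(c)
x,y=int(c[0]),int(c[1])
A=cv2.resize(a['im'][50:180,150:282,::-1],(400,394),interpolation=cv2.INTER_CUBIC)
x0=max(0,x-80);y0=max(0,y-80)
B=cv2.resize(im[y0:y0+160,x0:x0+160,::-1],(394,394),interpolation=cv2.INTER_CUBIC); print(x0,y0)
cv2.imwrite('pics/w4.png',np.hstack([A,B]))
E
```

```text
4.8 [ 0.49602892 -0.02128501  0.26376676] [-3.0873561   0.43897237  0.01042463]
[[234.11256398 130.76689416]] [0.49376801 0.02795661 0.157     ]
[204.35370776 145.46093552]
124 65
```

View pics/w4.png

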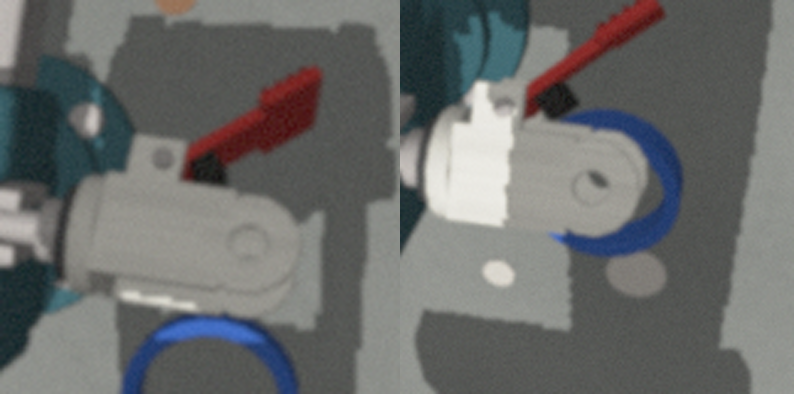

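```bash
python3 - <<'E'
from h import *
a=np.load('w3.npz');b=np.load('w4.npz')
L=lambda u,v:ray('wrist',(u/3.0303+150,v/3.0303+50),a)
B=lambda u,v:ray('wrist',((u-400)/2.4625+124,v/2.4625+65),b)
H,e=tri([L(249,242),B(590,187)]); G,e2=tri([L(163,157),B(504,104)])
print('hole',H,e,'hinge',G,e2,'dist',np.linalg.norm(H-G),np.hypot(33,24))
def ax(yaw): # yaw of castor x from -Y world
    x=np.array([np.sin(yaw),-np.cos(yaw),0]); u=np.array([np.cos(yaw),np.sin(yaw),0]) # u = level away
    t=np.radians(25); z=np.sin(t)*u+np.cos(t)*np.array([0,0,1]); return np.c_[x,np.cross(z,x),z]
for yaw in np.radians([-10,-8,-6,-4,-2]):
    C=ax(yaw); print(round(np.degrees(yaw)),((G-H)@C*1e3).round(1))
# top-cheek edges at z=19: left pic line across
for nm,pts in [('far',[(195,185),(262,197)]),('near',[(100,292),(240,303)])]:
    P=[onz(L(*p),H[2]+(.007*-1 if nm=='far' else .007)) for p in pts]; d=P[1]-P[0]; print(nm,P,np.degrees(np.arctan2(d[0],-d[1])))
# tool tilt axes check
print(R.from_euler('xyz',b['tool_rot']).as_matrix().round(3))
E
```

```text
hole [0.49387859 0.02820977 0.15603443] [np.float64(0.0002706174341553299), np.float64(0.00027061743415529615)] hinge [0.52167347 0.05711663 0.14611239] [np.float64(0.00011512418396181283), np.float64(0.00011512418396187204)] dist 0.041311127080906535 40.80441152620633
-10 [-33.3  24.5   0.5]
-8 [-32.5  25.5   0.9]
-6 [-31.7  26.5   1.4]
-4 [-30.8  27.5   1.9]
-2 [-29.9  28.5   2.3]
far [array([0.51214091, 0.04605906, 0.14903443]), array([0.50788143, 0.02405881, 0.14903443])] -10.957480627745738
near [array([0.47915547, 0.07613689, 0.16303443]), array([0.4750114 , 0.03056518, 0.16303443])] -5.195904348013674
[[ 0.905 -0.013 -0.425]
 [ 0.009 -0.999  0.05 ]
 [-0.425 -0.049 -0.904]]
```

```bash
cat >> h.py <<'E'
def ax(yaw):
    x=np.array([np.sin(yaw),-np.cos(yaw),0]); u=np.array([np.cos(yaw),np.sin(yaw),0])
    t=np.radians(25); z=np.sin(t)*u+np.cos(t)*np.array([0,0,1]); return np.c_[x,np.cross(z,x),z]
YAW=np.radians(-9.2); C=ax(YAW); HOLE=np.array([.4939,.0282,.1566]); O=HOLE-.019*C[:,2]
def c2w(p): return O+C@(np.array(p,float)/1e3)
def w2c(P): return (np.array(P)-O)@C*1e3
def rv(Rt,st): return (R.from_matrix(Rt)*R.from_euler('xyz',st['tool_rot']).inv()).as_rotvec()
E
python3 - <<'E'
from h import *
a=np.load('w3.npz'); st=state()
for p,q in [((0,180),(185,203)),((20,230),(200,253)),((30,108),(185,120))]:
    P=[onz(ray('wrist',(u/2.4+80,v/2.4+30),a),.15) for u,v in (p,q)]; d=P[1]-P[0]; print(np.degrees(np.arctan2(d[0],-d[1])))
print(C.round(3),O,'tcp in castor',w2c(st['tool_pos']))
T=np.c_[C[:,1],-C[:,0],-C[:,2]]; T[:,1]=np.cross(T[:,2],T[:,0]); print('twist',rv(T,st)/.1, 'det',np.linalg.det(T))
prev=st['tool_pos']
w=[(22,34,45),(22,34,0)]
for th in (.0,.2,.4,.6,.8):
    A=np.radians(36)+th; x=np.array([np.cos(A),np.sin(A)]); n=np.array([np.sin(A),-np.cos(A)])
    c=np.array([-33,24])+50*x+n*(3+10*abs(n[0])+11*abs(n[1])); w.append((*c,0))
for p in w:
    W=c2w(p); print(np.round(p,1),W.round(4),'d/50mm',((W-prev)/.05).round(2)); prev=W
E
```

```text
-10.630634036127228
-9.620009323566919
-9.846458425898158
[[-0.16   0.895  0.417]
 [-0.987 -0.145 -0.068]
 [ 0.    -0.423  0.906]] [0.48597355 0.02948381 0.13938015] tcp in castor [ 48.12410774 -37.09184069 121.34319668]
twist [-0.4870554   0.04108791 -1.48673117] det 1.0
[22 34 45] [ 5.316e-01 -2.000e-04  1.658e-01] d/50mm [ 0.72  0.41 -1.98]
[22 34  0] [0.5129 0.0028 0.125 ] d/50mm [-0.38  0.06 -0.82]
[17.9 39.   0. ] [0.518  0.0062 0.1229] d/50mm [ 0.1   0.07 -0.04]
[13.9 48.8  0. ] [0.5274 0.0087 0.1188] d/50mm [ 0.19  0.05 -0.08]
[ 7.6 57.9  0. ] [0.5366 0.0136 0.1149] d/50mm [ 0.18  0.1  -0.08]
[-1.  65.7  0. ] [0.5449 0.021  0.1116] d/50mm [ 0.17  0.15 -0.07]
[-11.6  71.4   0. ] [0.5517 0.0306 0.1092] d/50mm [ 0.14  0.19 -0.05]
```

>>> play_rows(twist=[[-0.24,0.02,-0.75],[-0.25,0.02,-0.75],[0,0,0],[0,0,0],[0,0,0],[0,0,0]], translation=[[0.36,0.2,-0.9],[0.36,0.2,-0.8],[0,0,-0.28],[-0.19,0.03,-0.41],[-0.19,0.03,-0.41],[0,0,0]], hand=[0,0,0,0,0,0])

```text
time: 5.6
tool_pos: [0.5114, 0.0028, 0.1269]
tool_rot: [3.142, 0.435, -0.159]
wrist_force: [0.4, -0.2, -0.5]
finger_gap: -0.0001
grip_force: 0.0
```

>>> play_rows(twist=[[0,0,0],[0,0,0],[0,0,0],[0,0,0],[0,0,0],[0,0,0]], translation=[[0.1,0.07,-0.04],[0.19,0.05,-0.08],[0.18,0.1,-0.08],[0.17,0.15,-0.07],[0.14,0.19,-0.05],[0,0,0]], hand=[0,0,0,0,0,0])

```text
time: 6.35
tool_pos: [0.552, 0.0318, 0.1098]
tool_rot: [3.141, 0.435, -0.159]
wrist_force: [-0.0, -0.2, 0.4]
finger_gap: -0.0002
grip_force: 0.0
```

```bash
sed -i 's/-9.2/-9.7/' h.py; python3 - <<'E'
from h import *
st=state(); print(st['time'],w2c(st['tool_pos']),st['joints'])
# brake angle from top camera: red pixels
im=get_image('wrist'); cv2.imwrite('pics/w5.png',cv2.resize(im[:,:,::-1],(512,384)))
s=get_image('scene'); t=get_image('top')
A=cv2.resize(t[180:250,200:290,::-1],(400,311)); B=cv2.resize(s[140:210,220:310,::-1],(400,311)); 
w=cv2.resize(im[:,:,::-1],(400,300)); cv2.imwrite('pics/b.png',np.vstack([np.hstack([A,B])[:290],np.hstack([w,w*0])]))
E
```

```text
6.35 [-13.36876095  71.09774876   0.56215766] [-0.03543585  0.54002816  1.10957377  0.05503693  1.92353329  1.70229727]
```

View pics/b.png

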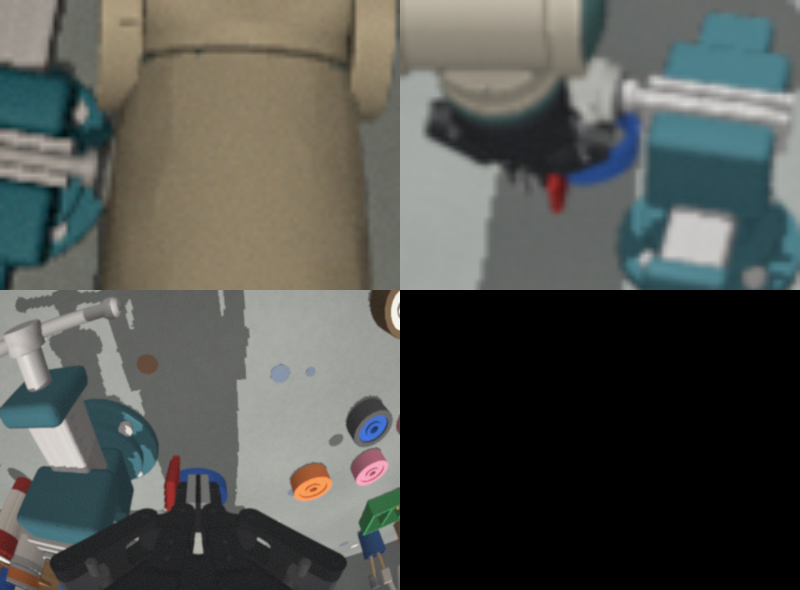

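The wrist view shows the red pad lying along the finger, swung toward the vice (crop (172,480)). I'll push a little further and watch the force.

>>> play_rows(twist=[[0,0,0],[0,0,0],[0,0,0]], translation=[[0.01,0.04,0],[0.01,0.04,0],[0,0,0]], hand=[0,0,0])

```text
time: 6.88
tool_pos: [0.5518, 0.0327, 0.1104]
tool_rot: [3.136, 0.437, -0.164]
wrist_force: [-4.5, -11.7, 1.3]
finger_gap: -0.0002
grip_force: 6.1
```

```bash
python3 - <<'E'
from h import *
st=state(); W0=np.array(st['tool_pos']); print(st['time'],w2c(W0),st['wrist_force'],st['ft_torque'])
# wheel grasp pose: vertical, tool x = level u (yaw). centre at hub
for nm,p in [('back',(15,68,0)),('up',(15,60,110))]: 
    W=c2w(p); print(nm,((W-W0)/.05).round(2)); W0=W
T=np.c_[[np.cos(YAW),np.sin(YAW),0],[np.sin(YAW),-np.cos(YAW),0],[0,0,-1]]
print('twist',rv(T,st)/.1); g=np.array([.4988,-.1848,.10]); print(((g-W0)/.05).round(2),W0)
E
```

```text
6.875 [-14.23206335  70.57166953   0.91846937] [ -4.52388093 -11.71671361   1.31413744] [-1.72960825  0.45876459  0.7537914 ]
back [-0.15 -0.57  0.01]
up [ 0.77 -0.13  2.06]
twist [-0.66946656 -4.31403136 -0.06049179]
[-1.68 -3.65 -2.27] [ 0.58288215 -0.00222755  0.21371691]
```

The 12 N reading at 0.9 rad shows the pedal is at its stop. I'll back off and go to the wheel with a quarter turn.

>>> play_rows(twist=[[0,0,0],[0,0,0],[0,0,0],[0,0,0],[-0.13,-0.86,0],[-0.13,-0.86,0],[-0.13,-0.86,0],[-0.13,-0.86,0],[-0.13,-0.86,0],[0,0,0.98],[0,0,0.98],[0,0,0.98]], translation=[[-0.15,-0.57,0],[0.26,-0.05,0.7],[0.26,-0.05,0.7],[0.26,-0.05,0.7],[-0.33,-0.73,-0.3],[-0.33,-0.73,-0.3],[-0.33,-0.73,-0.3],[-0.33,-0.73,-0.3],[-0.33,-0.73,-0.3],[0,0,0],[0,0,0],[0,0,0]], hand=[0,0,0,0,0,0,1,1,1,1,1,1])

```text
time: 8.38
tool_pos: [0.5014, -0.1834, 0.1406]
tool_rot: [-3.138, -0.001, 0.138]
wrist_force: [-0.3, -0.2, -0.3]
finger_gap: 0.0857
grip_force: 0.0
```

>>> play_rows(twist=[[0,0,0.98],[0,0,0.98],[0,0,0.98],[0,0,0.98],[0,0,0.98],[0,0,0.98],[0,0,0.98],[0,0,0.98],[0,0,0.98],[0,0,0.98],[0,0,0.98],[0,0,0.98]], translation=[[0,0,0],[0,0,0],[0,0,0],[0,0,0],[0,0,0],[0,0,0],[0,0,0],[0,0,0],[0,0,0],[0,0,0],[0,0,0],[0,0,0]], hand=[1,1,1,1,1,1,1,1,1,1,1,1])

```text
time: 9.88
tool_pos: [0.5015, -0.1832, 0.1406]
tool_rot: [-3.138, -0.0, 1.314]
wrist_force: [-0.6, -0.7, -0.0]
finger_gap: 0.0854
grip_force: 0.0
```

```bash
python3 - <<'E'
from h import *
st=state(); p=np.array(st['tool_pos']); print(st['time'],p,st['tool_rot'],st['joints'])
im=get_image('wrist'); np.savez('w6.npz',tool_pos=st['tool_pos'],tool_rot=st['tool_rot'],im=im)
t=get_image('top')
T=np.c_[-C[:,0],[np.cos(YAW),np.sin(YAW),0],[0,0,-1]]; T[:,1]=np.cross(T[:,2],T[:,0]); print('twist',rv(T,st)/.1)
print('brake',[(np.round(x['rect']).tolist(),round(x['confidence'],2)) for x in spot_in('top','brake_pad')[:2]], proj('top',c2w((-31,74,10))))
c=proj('wrist',[.4988,-.1848,.026],st)[0]; print(c)
hsv=cv2.cvtColor(im,cv2.COLOR_RGB2HSV); m=cv2.inRange(hsv,(105,120,50),(125,255,255)); n,l,s,cc=cv2.connectedComponentsWithStats(m)
for i in range(1,n):
    if s[i,4]>100: print(s[i].tolist(),cc[i].round(1), onz(ray('wrist',cc[i],st),.024).round(4))
A=cv2.resize(im[:,:,::-1],(512,384)); B=cv2.resize(t[180:250,200:290,::-1],(288,224)); D=np.zeros((384,288,3),np.uint8); D[:224]=B
cv2.imwrite('pics/w6.png',np.hstack([A,D]))
E
```

```text
9.875 [ 0.50153122 -0.18316108  0.14057153] [-3.13837633e+00 -1.35882768e-04  1.31392765e+00] [-4.19117071e-01  1.26618631e-01  1.50365066e+00 -3.86069451e-04
  1.51451940e+00 -1.62226280e-01]
twist [-0.00813238 -0.03115841  0.87571447]
brake [([235.0, 188.0, 244.0, 213.0], 0.65)] [[238.78127465 192.86955872]]
[250.80067125 189.53906773]
[52, 0, 76, 28, 1076] [87.9 13.3] [0.3934 0.0253 0.024 ]
[227, 165, 49, 47, 1754] [250.9 188.1] [ 0.4991 -0.1841  0.024 ]
[7, 346, 31, 38, 342] [ 22.3 365.1] [-0.0409 -0.4271  0.024 ]
```

View pics/w6.png

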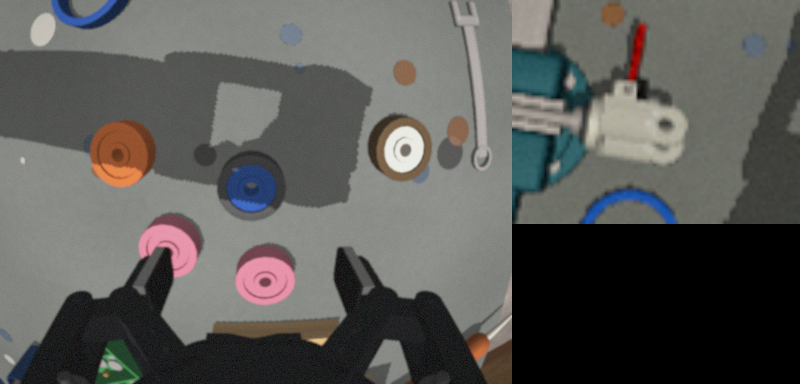

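The brake arm stands fully back in the top view, and the blue wheel is at (251,188) in the wrist view. Going down to grasp it.

>>> play_rows(twist=[[0,0,0.87],[0,0,0],[0,0,0],[0,0,0],[0,0,0],[0,0,0],[0,0,0],[0,0,0],[0,0,0],[0,0,0]], translation=[[-0.05,-0.03,0],[0,0,-0.8],[0,0,-0.8],[0,0,-0.8],[0,0,-0.41],[0,0,0],[0,0,0],[0,0,0],[0,0,0],[0,0,0]], hand=[1,1,1,1,1,1,0.4,0.4,0.4,0.4], squeeze=50)

```text
time: 11.28
tool_pos: [0.5003, -0.1854, 0.0021]
tool_rot: [-3.141, 0.001, 1.397]
wrist_force: [-0.8, 0.8, 5.7]
finger_gap: 0.0621
grip_force: 55.1
```

```bash
python3 - <<'E'
from h import *
p=np.array([.5003,-.1854,.1521])
for q in [(80,0,-11.4),(0.8,0,-11.4)]:
    W=c2w(q); print(W,((W-p)/.05).round(2)); p=W
E
```

```text
[ 0.46775693 -0.04849159  0.12904824] [-0.65  2.74 -0.46]
[0.48110129 0.02957612 0.12904824] [0.27 1.56 0.  ]
```

>>> play_rows(twist=[[0,0,0],[0,0,0],[0,0,0],[0.15,0.86,0],[0.15,0.86,0],[0.15,0.86,0],[0.15,0.86,0],[0.15,0.86,0],[0,0,0]], translation=[[0,0,0.8],[0,0,1],[0,0,1],[0,0.2,0],[0,0.2,0],[0,0.2,0],[0,0.2,0],[0,0.2,0],[0,0,0]], hand=[0.4,0.4,0.4,0.4,0.4,0.4,0.4,0.4,0.4])

```text
time: 12.4
tool_pos: [0.4995, -0.1344, 0.1393]
tool_rot: [-2.701, 0.0, 1.399]
wrist_force: [-0.1, -0.4, -1.5]
finger_gap: 0.0621
grip_force: 55.2
```

```bash
cat >> h.py <<'E'
def TW():
    T=np.c_[-C[:,0],C[:,1],-C[:,2]]; T[:,1]=np.cross(T[:,2],T[:,0]); return T
E
python3 - <<'E'
from h import *
st=state(); p=np.array(st['tool_pos']); print(st['time'],p,st['joints'],st['finger_gap']); print('twist',rv(TW(),st)/.1)
for q in [(80,0,-11.4),(0.8,0,-11.4)]:
    W=c2w(q); print(W,((W-p)/.05).round(2)); p=W
E
```

```text
12.4 [ 0.49952016 -0.13442276  0.13929464] [-0.30375648  0.42671415  1.20189433 -0.0605403   1.94925869 -0.14161466] 0.06214951815004926
twist [-0.00422628 -0.03932183  0.02691281]
[ 0.46775693 -0.04849159  0.12904824] [-0.64  1.72 -0.2 ]
[0.48110129 0.02957612 0.12904824] [0.27 1.56 0.  ]
```

>>> play_rows(twist=[[0,-0.04,0.03],[0,0,0],[0,0,0],[0,0,0],[0,0,0]], translation=[[-0.2,0.6,-0.07],[-0.2,0.6,-0.07],[-0.12,0.5,-0.06],[-0.05,0.41,0],[0,0,0]], hand=[0.4,0.4,0.4,0.4,0.4])

```text
time: 13.02
tool_pos: [0.4706, -0.0286, 0.1305]
tool_rot: [-2.707, -0.0, 1.402]
wrist_force: [0.3, -0.1, 0.1]
finger_gap: 0.0624
grip_force: 55.2
```

```bash
python3 - <<'E'
from h import *
st=state(); print(st['time'],w2c(st['tool_pos']),rv(TW(),st)/.1,st['wrist_force'])
im=get_image('wrist'); np.savez('w7.npz',tool_pos=st['tool_pos'],tool_rot=st['tool_rot'],im=im)
s=get_image('scene'); c=proj('scene',c2w((20,0,0)))[0].astype(int); print(c)
S=cv2.resize(s[c[1]-30:c[1]+30,c[0]-40:c[0]+40,::-1],(400,300),interpolation=cv2.INTER_CUBIC)
A=cv2.resize(im[:,:,::-1],(400,300),interpolation=cv2.INTER_CUBIC)
v=im[90:300,150:370,::-1]; V=cv2.resize(v,(400,600)) 
V=cv2.resize(im[120:345,180:330,::-1],(400,600),interpolation=cv2.INTER_CUBIC)
for nm,P in [('hole',(0,0,19)),('mouth up',(17,0,15)),('low mouth',(17,0,-15)),('w',(60,0,-.5))]: print(nm,proj('wrist',c2w(P),st)[0].round(1))
cv2.imwrite('pics/w7.png',np.hstack([np.vstack([A,S]),V]))
E
```

```text
13.025 [ 59.94186256  -1.04758135 -10.33968583] [-0.00074579  0.02098413 -0.00732884] [ 0.31819206 -0.12064087  0.09845371]
[242 157]
hole [255.4 155.1]
mouth up [255.2 192.9]
low mouth [254.8 173.8]
w [254.7 260.4]
```

View pics/w7.png

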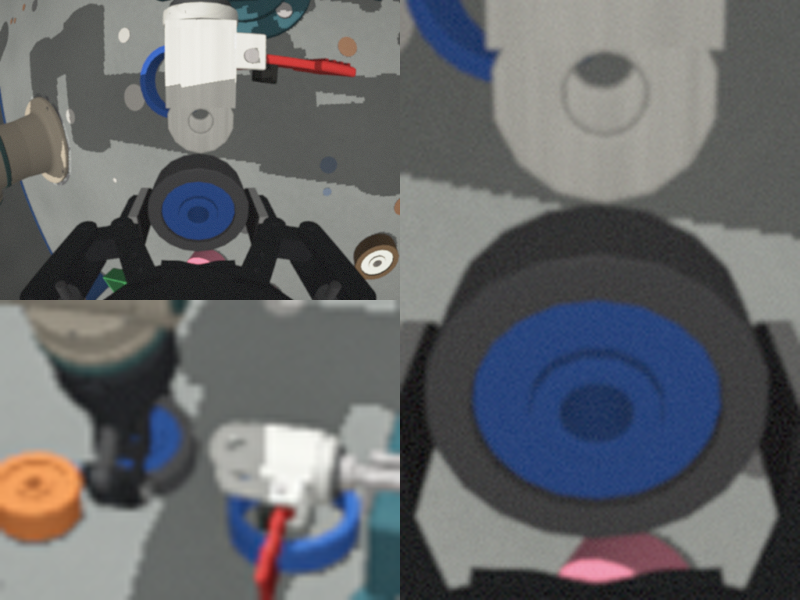

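```bash
python3 - <<'E'
from h import *
a=np.load('w3.npz');b=np.load('w4.npz');c=np.load('w7.npz')
rs=[ray('wrist',(232.2,129.9),a),ray('wrist',(201.2,140.9),b),ray('wrist',(256.9,154.9),c)]
H,e=tri(rs); print(H,w2c(H),e)
for i in ((0,2),(1,2)): print(w2c(tri([rs[j] for j in i])[0]))
def onp(r,z): # plane castor z
    o,d=r; o2=w2c(o); d2=C.T@d; return o2+d2*(z-o2[2])/d2[2]
for r in rs: print('plane19',onp(r,19).round(2))
print('hub',onp(ray('wrist',(253.9,270),c),12.5), 'bore',onp(ray('wrist',(180+197/2.667,120+412/2.667),c),9))
E
```

```text
[0.49401531 0.02753499 0.15491969] [ 0.63607414  0.91468798 17.57251273] [np.float64(0.000579674000271149), np.float64(6.6506038209905e-05), np.float64(0.0005233181637142732)]
[ 0.6866691   0.95548057 17.34705894]
[ 0.43805897  0.64404919 16.39451882]
plane19 [ 1.18  0.82 19.  ]
plane19 [ 0.75  1.17 19.  ]
plane19 [-0.09  0.58 19.  ]
hub [57.33409136 -0.45583468 12.5       ] bore [62.44419563 -0.45021819  9.        ]
```

>>> play_rows(twist=[[0,0,0],[0,0,0],[0,0,0],[0,0,0],[0,0,0],[0,0,0]], translation=[[0.02,0,-0.02],[0,0,0],[0.03,0.2,0],[0.03,0.2,0],[0.04,0.2,0],[0,0,0]], hand=[0.4,0.4,0.4,0.4,0.4,0.4])

```text
time: 13.88
tool_pos: [0.4766, 0.0016, 0.1288]
tool_rot: [-2.705, -0.0, 1.402]
wrist_force: [0.1, 0.3, -0.6]
finger_gap: 0.0619
grip_force: 55.2
```

```bash
python3 - <<'E'
from h import *
st=state(); print(st['time'],w2c(st['tool_pos']),rv(TW(),st)/.1,st['wrist_force']@C,st['ft_torque']@C)
E
```

```text
13.875 [ 29.16938165   0.3781945  -11.49370749] [-0.00374428  0.00082062 -0.00889934] [-0.29680799  0.32676519 -0.48060705] [0.25858474 0.03233272 0.02169028]
```

>>> play_rows(twist=[[0,0,0],[0,0,0],[0,0,0],[0,0,0],[0,0,0]], translation=[[0.03,0.18,0.01],[0.03,0.18,0],[0.03,0.18,0],[0,0,0],[0,0,0]], hand=[0.4,0.4,0.4,0.4,0.4])

```text
time: 14.5
tool_pos: [0.481, 0.0276, 0.1293]
tool_rot: [-2.705, -0.0, 1.401]
wrist_force: [0.1, -0.1, -0.3]
finger_gap: 0.0623
grip_force: 55.2
```

```bash
python3 - <<'E'
from h import *
st=state(); print(st['time'],w2c(st['tool_pos']),rv(TW(),st)/.1,st['wrist_force']@C,st['ft_torque']@C)
im=get_image('wrist'); np.savez('w8.npz',tool_pos=st['tool_pos'],tool_rot=st['tool_rot'],im=im)
for nm,P in [('hole',(0.4,.8,19)),('w',(0,0,-.5))]: print(nm,proj('wrist',c2w(P),st)[0].round(1))
cv2.imwrite('pics/w8.png',cv2.resize(im[170:320,170:340,::-1],(680,600),interpolation=cv2.INTER_CUBIC))
E
```

```text
14.5 [  2.74997323   0.09411143 -11.06426333] [-0.00180624 -0.00015971  0.00531699] [ 0.09803992  0.25324781 -0.25381655] [ 0.27820797 -0.01097794  0.00747291]
hole [254.1 279.1]
w [252.5 256.6]
```

View pics/w8.png

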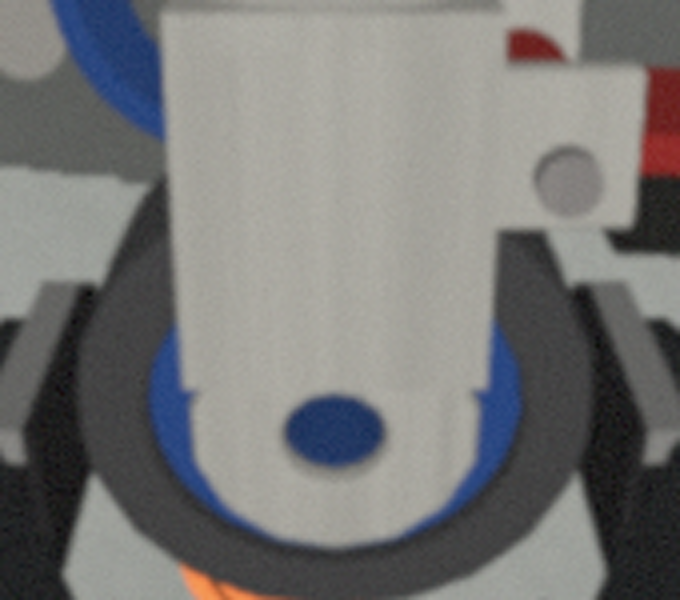

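The hole is at crop (335,430), with the blue hub fully visible through it. The tyre spans 78..592, so it is centred on 335, level with the hole. Now checking the fore-aft position numerically.

```bash
python3 - <<'E'
from h import *
c=np.load('w7.npz'); d=np.load('w8.npz')
def onp(r,z):
    o,e=r; o2=w2c(o); d2=C.T@e; return o2+d2*(z-o2[2])/d2[2]
t7=w2c(c['tool_pos']);t8=w2c(d['tool_pos'])
# hub ellipse edges from blue mask in w7
hsv=cv2.cvtColor(c['im'],cv2.COLOR_RGB2HSV); m=cv2.inRange(hsv,(100,100,40),(125,255,255)); m[:, :200]=0
n,l,s,cc=cv2.connectedComponentsWithStats(m); i=1+np.argmax(s[1:,4]); x,y,w,h,_=s[i]; print(s[i])
for dz in (10,11.5,13):
    z=t7[2]+10.9+dz; a=onp(ray('wrist',(x+w/2,y),c),z); b=onp(ray('wrist',(x+w/2,y+h),c),z); l_=onp(ray('wrist',(x,y+h/2-4),c),z); r_=onp(ray('wrist',(x+w,y+h/2-4),c),z)
    print(dz,'hub centre rel TCP x',((a+b)/2-t7)[0].round(2),'diam x',(b-a)[0].round(1),'diam y',(r_-l_)[1].round(1),'y',((l_+r_)/2-t7)[1].round(2))
for z in (18,19,20): print('hole rel TCP w8',(onp(ray('wrist',(253.75,277.5),d),z)-t8).round(2))
for dz in (12,13): print('tyre bottom edge',(onp(ray('wrist',(253.75,170+597/4),d),t8[2]+10.9+dz)-t8).round(2))
# hole centroid in w8 by blue mask inside the hole
hsv=cv2.cvtColor(d['im'],cv2.COLOR_RGB2HSV); m=cv2.inRange(hsv,(100,100,40),(125,255,255)); n,l,s,cc=cv2.connectedComponentsWithStats(m)
for i in range(1,n):
    if 240<cc[i][0]<270 and s[i,4]>60: print(s[i],cc[i])
E
```

```text
[ 207  233   94   75 5447]
10 hub centre rel TCP x 0.96 diam x 45.6 diam y 46.3 y 0.66
11.5 hub centre rel TCP x -0.08 diam x 45.1 diam y 45.7 y 0.65
13 hub centre rel TCP x -1.12 diam x 44.5 diam y 45.1 y 0.64
hole rel TCP w8 [-2.53  0.57 29.06]
hole rel TCP w8 [-3.24  0.56 30.06]
hole rel TCP w8 [-3.96  0.56 31.06]
tyre bottom edge [30.38  0.6  22.9 ]
tyre bottom edge [29.43  0.6  23.9 ]
[242 270  23  16 293] [253.12627986 277.36177474]
```

>>> play_rows(twist=[[0,0,0],[0,0,0],[0,0,0],[0,0,0]], translation=[[0.007,0.042,0],[0,0,0],[-0.013,0.002,-0.028],[0,0,0]], hand=[0.4,0.4,0.4,0.4])

```text
time: 15.05
tool_pos: [0.4809, 0.0298, 0.1283]
tool_rot: [-2.706, -0.0, 1.401]
wrist_force: [0.6, 0.5, 1.5]
finger_gap: 0.0624
grip_force: 55.4
```

```bash
python3 - <<'E'
from h import *
st=state(); print(st['time'],w2c(st['tool_pos']),st['wrist_force']@C,st['finger_gap'])
def onp(r,z):
    o,e=r; o2=w2c(o); d2=C.T@e; return o2+d2*(z-o2[2])/d2[2]
im=get_image('wrist'); t8=w2c(st['tool_pos'])
hsv=cv2.cvtColor(im,cv2.COLOR_RGB2HSV); m=cv2.inRange(hsv,(100,100,40),(125,255,255)); n,l,s,cc=cv2.connectedComponentsWithStats(m)
for i in range(1,n):
    if 235<cc[i][0]<275 and 150<s[i,4]<600: print(s[i],cc[i],(onp(ray('wrist',cc[i],st),19)-t8).round(2))
E
```

```text
15.05 [  0.58655188   0.12533791 -12.18832858] [-0.5609025  -0.16620441  1.61930696] 0.06235863357509087
[242 275  24  16 294] [253.13265306 282.53401361] [-1.14  0.25 31.19]
```

>>> play_rows(twist=[[0,0,0],[0,0,0],[0,0,0],[0,0,0],[0,0,0],[0,0,0],[0,0,0]], translation=[[0,0,0],[0,0,0],[0,0,0],[0.17,-0.03,0.36],[0.33,-0.06,0.72],[0.33,-0.06,0.72],[0,0,0]], hand=[0.85,0.9,0.95,0.95,0.95,0.95,0.95])

```text
time: 15.98
tool_pos: [0.5238, 0.0222, 0.2207]
tool_rot: [-2.711, -0.001, 1.401]
wrist_force: [-0.2, 0.3, -0.5]
finger_gap: 0.0811
grip_force: 0.0
```

```bash
python3 - <<'E'
from h import *
st=state(); print(st['time'],w2c(st['tool_pos']),st['wrist_force']@C,st['finger_gap'])
def onp(r,z):
    o,e=r; o2=w2c(o); d2=C.T@e; return o2+d2*(z-o2[2])/d2[2]
im=get_image('wrist'); np.savez('w9.npz',tool_pos=st['tool_pos'],tool_rot=st['tool_rot'],im=im); t8=w2c(st['tool_pos'])
print('hole exp',proj('wrist',c2w((0.3,.5,19)),st), 'bore far rim', proj('wrist',c2w((0,0,-15)),st))
hsv=cv2.cvtColor(im,cv2.COLOR_RGB2HSV); m=cv2.inRange(hsv,(100,100,30),(125,255,255)); n,l,s,cc=cv2.connectedComponentsWithStats(m)
for i in range(1,n):
    if s[i,4]>40: print(s[i],cc[i],(onp(ray('wrist',cc[i],st),19)).round(2))
c=proj('wrist',c2w((0.3,.5,19)),st)[0].astype(int)
A=cv2.resize(im[c[1]-12:c[1]+13,c[0]-12:c[0]+13,::-1],(400,400),interpolation=cv2.INTER_CUBIC); B=cv2.resize(im[c[1]-50:c[1]+50,c[0]-50:c[0]+50,::-1],(400,400),interpolation=cv2.INTER_CUBIC)
cv2.imwrite('pics/w9.png',np.hstack([A,B])); print(c)
g=cv2.cvtColor(im,cv2.COLOR_RGB2GRAY)[c[1]-12:c[1]+13,c[0]-11:c[0]+12]
print(g)
E
```

```text
15.975 [ 0.91965456  0.53814141 89.93532645] [-0.22780974  0.04857531 -0.57707902] 0.08110136172931298
hole exp [[252.34300679 203.81523299]] bore far rim [[251.69336515 189.52807951]]
[ 9  0  5  9 43] [10.93023256  3.81395349] [-190.39 -219.34   19.  ]
[  8  16  11  81 459] [12.47494553 58.28104575] [-135.57 -213.69   19.  ]
[197 113  40  65 958] [210.6085595 143.0782881] [-47.25 -30.02  19.  ]
[ 17 123  16  57 336] [ 24.41666667 151.06845238] [ -48.82 -206.83   19.  ]
[253 184  29  42 229] [274.61135371 204.84279476] [ 1.21 17.77 19.  ]
[225 188  23  37 150] [229.86 205.14] [  1.39 -16.94  19.  ]
[246 199  13  10 110] [252.10909091 203.31818182] [-0.11  0.32 19.  ]
[ 48 242  26  57 314] [ 60.25796178 270.08917197] [  75.03 -196.36   19.  ]
[113 341  29  33 436] [128.66972477 356.19266055] [ 194.85 -145.36   19.  ]
[252 203]
[[155 157 152 154 157 153 153 152 152 154 151 150 149 149 149 149 151 157
  156 156 153 154 151]
 [153 154 157 156 154 154 152 156 150 152 152 149 150 151 152 153 154 156
  156 154 154 156 155]
 [151 157 155 155 154 155 155 153 156 154 152 152 151 148 151 150 15
[... 1463 characters left out ...]
140 151 158 152 150]
 [151 152 154 155 153 145 130 111 101  91  85  86  85  85  97 110 122 140
  151 154 150 155 154]
 [151 155 152 153 156 148 145 135 128 119 116 115 115 116 121 134 144 152
  155 157 155 151 152]
 [150 153 155 156 154 153 151 148 146 143 135 139 137 141 142 146 150 155
  154 152 154 154 151]
 [153 153 153 152 154 156 153 153 152 151 152 149 148 147 148 150 152 155
  157 156 152 152 153]
 [153 149 154 155 153 152 154 153 156 151 149 153 152 150 150 150 156 152
  154 153 154 153 152]
 [151 152 155 157 156 153 152 153 153 149 151 150 148 149 148 148 155 151
  155 156 152 152 149]
 [151 149 151 153 155 154 151 151 156 153 151 150 148 151 150 150 155 153
  154 155 152 152 152]]
```

>>> play_rows(twist=[[-0.15,-0.86,0],[-0.15,-0.86,0],[-0.15,-0.86,0],[-0.15,-0.86,0],[-0.15,-0.86,0],[0,0,-1],[0,0,-1],[0,0,-1],[0,0,-1],[0,0,-1],[0,0,-1],[0,0,-1]], translation=[[-0.08,-0.7,0.1],[-0.08,-0.7,0.1],[-0.08,-0.7,0],[-0.08,-0.7,0],[-0.08,-0.7,0],[-0.08,-0.7,0],[-0.08,-0.7,0],[-0.08,-0.7,0],[-0.08,-0.7,0],[-0.08,-0.7,0],[-0.08,-0.7,0],[-0.1,-0.64,0]], hand=[0.6,0.6,0.6,0.6,0.6,0.6,0.6,0.6,0.6,0.6,0.6,0.6])

```text
time: 17.52
tool_pos: [0.4724, -0.3952, 0.2259]
tool_rot: [-3.139, 0.001, 0.697]
wrist_force: [1.1, -0.3, 1.1]
finger_gap: 0.0513
grip_force: 0.0
```

>>> play_rows(twist=[[0,0,-1],[0,0,-1],[0,0,-1],[0,0,-1],[0,0,-1],[0,0,-1],[0,0,-1],[0,0,-1],[0,0,-1],[0,0,-0.6],[0,0,0]], translation=[[0,0,0],[0,0,0],[0,0,0],[0,0,0],[0,0,0],[0,0,0],[0,0,0],[0,0,0],[0,0,-0.5],[0,0,-0.5],[0,0,0]], hand=[0.6,0.6,0.6,0.6,0.6,0.6,0.6,0.6,0.6,0.6,0.6])

```text
time: 18.9
tool_pos: [0.4718, -0.3932, 0.174]
tool_rot: [-3.138, 0.007, -0.259]
wrist_force: [0.1, 0.3, -0.1]
finger_gap: 0.0515
grip_force: 0.0
```

```bash
python3 - <<'E'
from h import *
from scipy.optimize import least_squares
st=state(); print(st['time'],st['tool_pos'],st['tool_rot'],st['joints'],st['finger_gap'])
im=get_image('wrist'); np.savez('w10.npz',tool_pos=st['tool_pos'],tool_rot=st['tool_rot'],im=im)
print('exp',proj('wrist',[.475,-.395,.063],st))
print([(np.round(x['rect'],1).tolist(),round(x['confidence'],2)) for x in spot_in('wrist','pin_head')[:3]])
hsv=cv2.cvtColor(im,cv2.COLOR_RGB2HSV); m=cv2.inRange(hsv,(18,90,40),(32,255,220)); n,l,s,cc=cv2.connectedComponentsWithStats(m)
for i in range(1,n):
    if s[i,4]>60: print(s[i],cc[i].round(1),onz(ray('wrist',cc[i],st),.062).round(4))
# wheel circle in w9
d=np.load('w9.npz')
def onp(r,z):
    o,e=r; o2=w2c(o); d2=C.T@e; return o2+d2*(z-o2[2])/d2[2]
hsv=cv2.cvtColor(d['im'],cv2.COLOR_RGB2HSV); m=cv2.inRange(hsv,(100,100,30),(125,255,255)); n,l,s,cc=cv2.connectedComponentsWithStats(m)
P=[]
for i in range(1,n):
    if 220<cc[i][0]<280 and 190<cc[i][1]<215 and s[i,4]>140:
        for q in np.argwhere(l==i): P.append(onp(ray('wrist',(q[1],q[0]),d),10.5)[:2])
P=np.array(P); a=np.arctan2(P[:,1]-.4,P[:,0]-.5); r=np.hypot(P[:,0]-.5,P[:,1]-.4); E=[]
for k in np.arange(-np.pi,np.pi,.08):
    j=np.where(abs(a-k)<.04)[0]
    if len(j)>2: E.append(P[j[np.argmax(r[j])]])
E=np.array(E); f=least_squares(lambda p:np.hypot(E[:,0]-p[0],E[:,1]-p[1])-p[2],[0,0,22],loss='soft_l1'); print(len(E),f.x,np.abs(f.fun).mean())
E
```

```text
18.9 [ 0.47183782 -0.39323249  0.17396324] [-3.1382591   0.00727932 -0.25850045] [-7.54649892e-01  3.32477090e-01  1.19701492e+00 -5.34266852e-04
  1.62008913e+00  1.07463482e+00] 0.051468558245643656
exp [[255.72962735 183.07084025]]
[([244.8, 168.7, 270.9, 192.1], 0.83)]
[439  65  37  38 920] [456.5  83.4] [ 0.5256 -0.613   0.062 ]
[245 171  24  23 359] [256.1 181.6] [ 0.4759 -0.3956  0.062 ]
[421 307  19  21 103] [429.2 317. ] [ 0.2333 -0.5747  0.062 ]
[341 332  21  13 130] [350.7 337.8] [ 0.2439 -0.4607  0.062 ]
46 [ 0.08916413 -0.17066548 22.6722551 ] 0.15457303237283002
```

```bash
python3 - <<'E'
from h import *
a=np.load('w1.npz');b=np.load('w2.npz');c=np.load('w10.npz')
print(tri([ray('wrist',(274,134.5),a),ray('wrist',(399.5,145.1),b),ray('wrist',(256.4,181.4),c)]))
print(onz(ray('wrist',(256.4,181.4),c),.062))
st=state(); y=-.262; T=np.c_[[np.cos(y),np.sin(y),0],[np.sin(y),-np.cos(y),0],[0,0,-1]]; print(rv(T,st)/.1, st['tool_pos'])
# block: brown/wood mask orientation in w10
hsv=cv2.cvtColor(c['im'],cv2.COLOR_RGB2HSV)
print([ (k,[(np.round(x['rect'],1).tolist(),round(x['confidence'],2)) for x in spot_in('wrist',k)[:2]]) for k in ('punch','bolt','block')])
E
```

```text
(array([ 0.47442858, -0.3955442 ,  0.05630575]), [np.float64(0.00023833662974909778), np.float64(0.00032538830183871464), np.float64(0.00011263636190057118)])
[ 0.47605986 -0.39590351  0.062     ]
[-0.00632661 -0.01498352 -0.0414473 ] [ 0.47302247 -0.39436947  0.17783531]
[('punch', [([245.4, 119.1, 261.4, 140.5], 0.81), ([231.0, 91.5, 279.1, 249.8], 0.25)]), ('bolt', [([247.5, 217.1, 265.9, 239.6], 0.73)]), ('block', [([227.3, 86.7, 277.6, 247.0], 0.79)])]
```

>>> play_rows(twist=[[0,0,-0.04],[0,0,0],[0,0,0],[0,0,0],[0,0,0],[0,0,0]], translation=[[0.04,-0.03,-0.7],[0,0,-0.7],[0,0,-0.7],[0,0,-0.3],[0,0,0],[0,0,0]], hand=[0.6,0.6,0.6,0.6,0.6,0.6])

```text
time: 19.9
tool_pos: [0.476, -0.3969, 0.0601]
tool_rot: [3.14, -0.002, -0.263]
wrist_force: [-0.4, 0.1, -1.0]
finger_gap: 0.051
grip_force: 0.0
```

>>> play_rows(twist=[[0,0,0],[0,0,0],[0,0,0],[0,0,0],[0,0,0],[0,0,0],[0,0,0]], translation=[[-0.015,0.02,-0.1],[0,0,0],[0,0,0],[0,0,0],[0,0,0],[0,0,0],[0,0,0]], hand=[0.5,0.4,0.05,0.05,0.05,0.05,0.05], squeeze=60)

```text
time: 20.78
tool_pos: [0.4746, -0.3953, 0.0533]
tool_rot: [3.141, 0.0, -0.263]
wrist_force: [0.2, 0.2, 4.2]
finger_gap: 0.0164
grip_force: 58.6
```

>>> play_rows(twist=[[0,0,0],[0,0,0],[0,0,0],[0,0,0],[0,0,0],[0,0,0]], translation=[[0,0,0.2],[0,0,0.4],[0,0,0.6],[0,0,0.9],[0,0,0.9],[0,0,0]], hand=[0.05,0.05,0.05,0.05,0.05,0.05])

```text
time: 21.52
tool_pos: [0.4758, -0.3962, 0.2097]
tool_rot: [3.137, -0.008, -0.263]
wrist_force: [-0.0, 0.1, -1.0]
finger_gap: 0.0165
grip_force: 58.7
```

```bash
python3 - <<'E'
from h import *
st=state(); print(st['time'],st['tool_pos'],st['tool_rot'],st['finger_gap'],st['wrist_force'])
im=get_image('wrist'); np.savez('w11.npz',tool_pos=st['tool_pos'],tool_rot=st['tool_rot'],im=im)
Rt=R.from_euler('xyz',st['tool_rot']).as_matrix(); p=np.array(st['tool_pos'])
for nm,q in [('headtop',(0,0,-.009)),('under',(0,0,0)),('tip',(0,0,.048))]: print(nm,proj('wrist',p+Rt@np.array(q),st)[0].round(1))
c=(190,150,330,290)
cv2.imwrite('pics/w11.png',cv2.resize(im[180:300,180:330,::-1],(750,600),interpolation=cv2.INTER_CUBIC))
E
```

```text
21.525 [ 0.47579245 -0.39616999  0.20972045] [ 3.13689374 -0.00811215 -0.26304835] 0.01654609677301398 [-0.02801441  0.11454599 -1.04018471]
headtop [255.1 258.8]
under [255.  250.3]
tip [254.6 215.7]
```

View pics/w11.png

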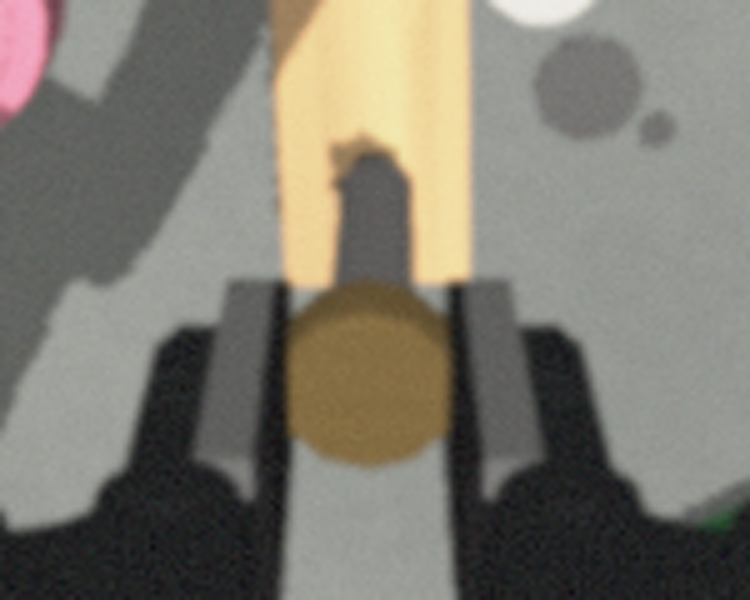

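The pin is held by its head. The head top is centred at about crop (369,386) and the tip at about crop (376,155), so I'll work out its offset and tilt in the hand.

```bash
python3 - <<'E'
from h import *
d=np.load('w11.npz'); Rt=R.from_euler('xyz',d['tool_rot']).as_matrix(); p=d['tool_pos']
def ont(uv,z):
    o,e=ray('wrist',uv,d); o=Rt.T@(o-p); e=Rt.T@e; return (o+e*(z-o[2])/e[2])*1e3
S=lambda u,v:(180+u/5,180+v/5)
# head top-face bottom edge (465), head underside far edge (282)
b=ont(S(369,465),-.0097); a=ont(S(369,282),-.0007); print('top near edge',b,'under far edge',a,'centre x from each',b[0]+10,a[0]-10)
print('tip end centre',ont(S(376,158),.0473),'tip far', ont(S(376,152),.0473))
# shank edges at row 230 crop
for v,(l,r) in [(190,(340,408)),(230,(340,411)),(265,(336,413))]:
    print(v,ont(S(l,v),.03)[1],ont(S(r,v),.03)[1], ont(S((l+r)/2,v),.03)[1])
E
```

```text
top near edge [-8.66713617 -0.68775849 -9.7       ] under far edge [ 9.08448371 -0.69438814 -0.7       ] centre x from each 1.3328638311596226 -0.915516294792118
tip end centre [ 3.41921394  0.38274042 47.3       ] tip far [ 4.32178755  0.38009853 47.3       ]
190 -4.319699945655756 4.337626052768017 0.008388385954218036
230 -4.355320266414124 4.788802391488974 0.21598338723815919
265 -4.909307501123129 5.113473886303038 0.10126427142336578
```

```bash
cat >> h.py <<'E'
def TP(): return np.c_[C[:,1],-C[:,0],-C[:,2]]@R.from_euler('y',-.025).as_matrix()
E
python3 - <<'E'
from h import *
g=lambda f:np.load(f)
w8b=dict(tool_pos=c2w((.587,.125,-12.188)),tool_rot=[-2.706,0,1.401])
rs=[ray('wrist',(232.2,129.9),g('w3.npz')),ray('wrist',(201.2,140.9),g('w4.npz')),ray('wrist',(256.9,154.9),g('w7.npz')),ray('wrist',(253.4,277.4),g('w8.npz')),ray('wrist',(253.13,282.3),w8b),ray('wrist',(252.1,203.4),g('w9.npz'))]
H,e=tri(rs); print(w2c(H),np.array(e)*1e3)
H,e=tri(rs[2:]); print(w2c(H),np.array(e)*1e3)
st=state(); W=c2w((.2,.3,110)); print((W-st['tool_pos'])/.05, rv(TP(),st)/.1)
E
```

```text
[ 0.12145533 -0.51215949 18.86565722] [0.53039837 0.99213002 0.39670143 0.3472472  0.50777469 0.54180581]
[ 0.8083827  -0.85357883 17.64375144] [0.15861746 0.02655286 0.1280365  0.18594683]Traceback (most recent call last):
  File "<stdin>", line 7, in <module>
  File "h.py", line 42, in rv
    def rv(Rt,st): return (R.from_matrix(Rt)*R.from_euler('xyz',st['tool_rot']).inv()).as_rotvec()
                           ~~~~~~~~~~~~~^^^^
  File "scipy/spatial/transform/_rotation.pyx", line 1143, in scipy.spatial.transform._rotation.Rotation.from_matrix
ValueError: Non-positive determinant (left-handed or null coordinate frame) in rotation matrix 0: [[ 0.88265825  0.16848938 -0.43877756]
 [-0.15087554  0.98570347  0.07500162]
 [-0.44514153  0.         -0.89546022]].
```

```bash
cat >> h.py <<'E'
def TP():
    T=np.c_[C[:,1],C[:,0],-C[:,2]]; return T@R.from_euler('y',-.025).as_matrix()
def onp(r,z):
    o,e=r; o2=w2c(o); d2=C.T@e; return o2+d2*(z-o2[2])/d2[2]
E
python3 - <<'E'
from h import *
g=lambda f:np.load(f)
w8b=dict(tool_pos=c2w((.587,.125,-12.188)),tool_rot=[-2.706,0,1.401])
rs=[ray('wrist',(232.2,129.9),g('w3.npz')),ray('wrist',(201.2,140.9),g('w4.npz')),ray('wrist',(256.9,154.9),g('w7.npz')),ray('wrist',(253.4,277.4),g('w8.npz')),ray('wrist',(253.13,282.3),w8b),ray('wrist',(252.1,203.4),g('w9.npz'))]
for z in (17.5,19,20): print(z,[onp(r,z)[:2].round(2).tolist() for r in rs])
print([w2c(r[0]).round(0) for r in rs])
st=state(); W=c2w((.2,.3,110)); print((W-st['tool_pos'])/.05, rv(TP(),st)/.1)
E
```

```text
17.5 [[0.13, 0.47], [-0.46, 0.14], [0.72, -0.74], [0.93, -0.83], [0.81, -0.95], [1.06, -0.89]]
19 [[0.21, -0.01], [-0.27, 0.43], [0.41, -0.76], [-0.14, -0.83], [-0.3, -0.95], [0.48, -0.9]]
20 [[0.26, -0.32], [-0.14, 0.62], [0.2, -0.78], [-0.85, -0.83], [-1.04, -0.95], [0.09, -0.9]]
[array([ 14., -87., 297.]), array([ 31.,  47., 263.]), array([-23.,  -2., 133.]), array([-81.,  -1., 132.]), array([-83.,  -1., 131.]), array([-82.,  -1., 233.])]
[1.13911393 8.34068338 0.65011659] [1.02201185 4.53945469 0.91490181]
```

```bash
python3 - <<'E'
from h import *
for i in range(2):
    c=get_calibration('wrist'); print(c['mtx'][:2,2],c['mtx'][0,0],c['mount'].round(5).tolist())
print(O,C[:,0]); E=0
E
grep -n "YAW=\|def ax\|HOLE" h.py; sed -n 34,48p h.py
```

```text
[253.2184254  190.95572955] 297.3186396354542 [[0.0005, -0.94651, -0.32269, 0.08345], [1.0, 0.00039, 0.0004, -0.00108], [-0.00025, -0.32269, 0.94651, -0.14305], [0.0, 0.0, 0.0, 1.0]]
[253.2184254  190.95572955] 297.3186396354542 [[0.0005, -0.94651, -0.32269, 0.08345], [1.0, 0.00039, 0.0004, -0.00108], [-0.00025, -0.32269, 0.94651, -0.14305], [0.0, 0.0, 0.0, 1.0]]
[0.48598505 0.02955293 0.13938015] [-0.16848938 -0.98570347  0.        ]
36:def ax(yaw):
39:YAW=np.radians(-9.7); C=ax(YAW); HOLE=np.array([.4939,.0282,.1566]); O=HOLE-.019*C[:,2]
    q=((X-p)@Rt-M[:3,3])@M[:3,:3]; h=np.hypot(q[:,0],q[:,1]); th=np.arctan2(h,q[:,2])/np.maximum(h,1e-12)
    return np.c_[K[0,0]*q[:,0]*th+K[0,2],K[1,1]*q[:,1]*th+K[1,2]]
def ax(yaw):
    x=np.array([np.sin(yaw),-np.cos(yaw),0]); u=np.array([np.cos(yaw),np.sin(yaw),0])
    t=np.radians(25); z=np.sin(t)*u+np.cos(t)*np.array([0,0,1]); return np.c_[x,np.cross(z,x),z]
YAW=np.radians(-9.7); C=ax(YAW); HOLE=np.array([.4939,.0282,.1566]); O=HOLE-.019*C[:,2]
def c2w(p): return O+C@(np.array(p,float)/1e3)
def w2c(P): return (np.array(P)-O)@C*1e3
def rv(Rt,st): return (R.from_matrix(Rt)*R.from_euler('xyz',st['tool_rot']).inv()).as_rotvec()
def TW():
    T=np.c_[-C[:,0],C[:,1],-C[:,2]]; T[:,1]=np.cross(T[:,2],T[:,0]); return T
def TP(): return np.c_[C[:,1],-C[:,0],-C[:,2]]@R.from_euler('y',-.025).as_matrix()
def TP():
    T=np.c_[C[:,1],C[:,0],-C[:,2]]; return T@R.from_euler('y',-.025).as_matrix()
def onp(r,z):
```

```bash
for i in 1 2 3 4; do python3 -c "
from h import *
print(get_calibration('wrist')['mount'].round(5).ravel()[:12].tolist(), get_calibration('top')['tvec'])"; done; python3 -c "
from h import *
state(); get_image('wrist'); print(get_calibration('wrist')['mount'].round(5).ravel()[:12].tolist())"
```

```text
[0.0005, -0.94651, -0.32269, 0.08345, 1.0, 0.00039, 0.0004, -0.00108, -0.00025, -0.32269, 0.94651, -0.14305] [0.0036631  0.57553512 0.99885051]
[0.0005, -0.94651, -0.32269, 0.08345, 1.0, 0.00039, 0.0004, -0.00108, -0.00025, -0.32269, 0.94651, -0.14305] [0.0036631  0.57553512 0.99885051]
[0.0005, -0.94651, -0.32269, 0.08345, 1.0, 0.00039, 0.0004, -0.00108, -0.00025, -0.32269, 0.94651, -0.14305] [0.0036631  0.57553512 0.99885051]
[0.0005, -0.94651, -0.32269, 0.08345, 1.0, 0.00039, 0.0004, -0.00108, -0.00025, -0.32269, 0.94651, -0.14305] [0.0036631  0.57553512 0.99885051]
[0.00049, -0.94651, -0.32269, 0.08345, 1.0, 0.00039, 0.0004, -0.00108, -0.00025, -0.32269, 0.94651, -0.14305]
```

>>> play_rows(twist=[[0.17,0.76,0.15],[0.17,0.76,0.15],[0.17,0.76,0.15],[0.17,0.76,0.15],[0.17,0.76,0.15],[0.17,0.74,0.16],[0,0,0],[0,0,0],[0,0,0],[0,0,0],[0,0,0]], translation=[[0.12,0.92,0.1],[0.12,0.92,0.1],[0.12,0.92,0.1],[0.12,0.92,0.1],[0.13,0.92,0.1],[0.13,0.92,0.15],[0.13,0.92,0],[0.13,0.92,0],[0.14,0.98,0],[0,0,0],[0,0,0]], hand=[0.05,0.05,0.05,0.05,0.05,0.05,0.05,0.05,0.05,0.05,0.05])

```text
time: 23.0
tool_pos: [0.5311, 0.0216, 0.2345]
tool_rot: [-3.141, 0.468, -0.17]
wrist_force: [-0.3, -0.5, 0.1]
finger_gap: 0.0165
grip_force: 58.8
```

```bash
cat > m.py <<'E'
from h import *
st=state(); im=get_image('wrist'); np.savez('wl.npz',im=im,tool_pos=st['tool_pos'],tool_rot=st['tool_rot']); print(st['time'],'castor',w2c(st['tool_pos']).round(2),'tw',(rv(TP(),st)/.1).round(3),'F',(st['wrist_force']@C).round(1),st['finger_gap'])
c=proj('wrist',c2w((0,.2,19)),st)[0]; print('hole exp',c.round(1),'mount',get_calibration('wrist')['mount'][:,3].round(5))
Rt=R.from_euler('xyz',st['tool_rot']).as_matrix()
for nm,q in (('tip',(.0006,0,.0473)),('head',(.0002,0,-.0097))): print(nm,proj('wrist',np.array(st['tool_pos'])+Rt@np.array(q),st)[0].round(1))
E
python3 - <<'E'
from m import *
x,y=c.round().astype(int); g=cv2.cvtColor(im,cv2.COLOR_RGB2GRAY)
print(x,y); sub=g[y-14:y+28:1,x-14:x+15]
for r,row in zip(range(y-14,y+28),sub): print(r,' '.join('%3d'%v for v in row))
E
```

```text
23.0 castor [  0.29   1.29 105.57] tw [-0.02  -0.065  0.014] F [ 0.6 -0.2 -0. ] 0.016548682216138283
hole exp [254.1 194.7] mount [ 0.08327 -0.00103 -0.14329  1.     ]
tip [254.5 214.9]
head [255.  258.7]
254 195
181 158 155 156 160 158 159 158 155 157 158 160 159 159 160 159 158 159 160 156 159 158 158 157 159 156 159 157 149 140
182 159 160 159 159 159 160 161 161 163 158 162 162 165 161 164 163 161 162 162 161 159 160 163 161 161 162 160 162 150
183 158 158 156 157 160 162 164 162 163 165 164 162 164 162 164 161 162 163 163 165 164 160 165 162 163 167 162 162 159
184 158 158 156 158 155 158 161 164 162 164 168 163 164 162 167 162 164 161 164 157 164 164 162 162 165 163 162 162 163
185 157 152 154 152 157 159 160 164 163 163 160 160 162 164 162 164 158 160 163 162 166 164 159 162 160 163 161 159 162
186 157 157 153 158 157 155 162 160 161 160 163 159 161 161 159 163 162 161 163 160 162 161 162 163 160 159 162 164 162
187 159 159 159 155 160 161 160 164 165 162 161 156 153 147 149 152 150 150 160 162 163 164 162 160 162 162 161 162 163
188 158 160 157 158 161 160 164 163 162 156 145
[... 3452 characters left out ...]
  69  63  68  72  77  89  93  92  93  92  94  96  93  97  97  93  93  89  74  75  64  67  64  63  65
218  65  63  69  67  69  65  65  71  78  87  90  95  96  99  92  95  92  97  96  92  93  90  80  72  67  66  66  65  63
219  62  64  60  66  67  67  63  75  77  90  91  91  95  94  94  92  96  94  94  94  90  88  82  69  66  64  64  68  65
220  68  66  66  65  66  64  67  73  83  87  91  95  89  95  97  94  97  99  97  92  92  89  80  70  67  66  66  69  62
221  71  66  64  65  61  70  67  75  82  87  92  97  91  92  95  91  97  96  97  96  90  91  81  72  65  63  69  66  70
222  79  79  72  73  69  63  69  75  85  86  96  93  95  93  98  94  94  96  93  92  93  92  82  71  67  71  74  76  81
```

The hole is at pixel (254.0,194.4), as predicted. The tip needs about -0.7 mm in castor x and -1.8 mm in castor y. I'll correct that, descend to just above the hole and check again.

>>> play_rows(twist=[[-0.02,-0.06,0.01],[0,0,0],[0,0,0],[0,0,0],[0,0,0]], translation=[[-0.03,0.02,0.015],[-0.14,0.024,-0.31],[-0.14,0.024,-0.31],[0,0,0],[0,0,0]], hand=[0.05,0.05,0.05,0.05,0.05])

```text
time: 23.68
tool_pos: [0.5162, 0.0249, 0.206]
tool_rot: [-3.141, 0.459, -0.17]
wrist_force: [0.4, -0.5, -0.3]
finger_gap: 0.0168
grip_force: 58.8
```

```bash
python3 - <<'E'
from m import *
x,y=c.round().astype(int); g=cv2.cvtColor(im,cv2.COLOR_RGB2GRAY)
print(x,y); sub=g[y-14:y+18,x-16:x+17]
for r,row in zip(range(y-14,y+18),sub): print(r,' '.join('%3d'%v for v in row))
E
```

```text
23.675 castor [-0.47 -0.41 73.33] tw [-0.002  0.028  0.012] F [ 0.4  0.5 -0.1] 0.01675567419194499
hole exp [255.2 209.5] mount [ 0.08328 -0.00103 -0.14329  1.     ]
tip [254.5 215. ]
head [255.  258.7]
255 210
196 159 161 159 162 160 161 165 164 167 167 164 165 166 168 166 168 164 164 167 165 163 165 166 165 163 168 165 168 169 163 164 166 164
197 158 162 160 159 157 161 165 166 168 166 167 165 163 167 168 166 165 166 163 165 168 167 166 164 167 167 164 165 165 166 165 169 167
198 159 160 161 159 160 160 159 164 165 167 166 169 164 165 165 165 165 167 165 164 166 166 167 166 164 169 166 168 167 164 166 163 168
199 160 156 154 159 157 162 159 164 166 165 168 163 165 162 163 162 163 162 167 160 164 163 164 164 165 161 165 165 169 163 165 163 164
200 158 158 161 160 160 157 159 163 167 164 163 164 161 166 161 162 164 160 163 164 162 165 164 167 167 166 165 163 162 165 167 163 166
201 164 162 161 159 161 161 164 164 166 168 165 165 161 158 154 154 154 151 154 157 159 163 165 165 165 167 166 166 167 165 166 164 166
202 161 162 160 159 159 165 165 166 165 163 161 159 149 132 125 122 127 1
[... 2762 characters left out ...]
 163 161 160 162 156
223 163 161 164 164 165 164 165 156 136 106  95  95  94  96  97  96  95  95  97  99  97  95 102 128 154 163 162 162 163 163 164 157 144
224 164 164 164 162 161 162 161 152 133 103  94  94  93  93  93  97  96  96  94  99  98  93  97 121 148 159 164 163 160 161 157 143 123
225 161 162 163 164 160 162 160 149 126 100  90  95  94  99  98  96  98  95  98  95  99  93  96 121 145 159 162 159 160 157 147 128  99
226 162 161 162 161 164 160 158 147 119  97  95  95  97  98  97  98  97  96  95 100  93  94  97 116 141 154 158 153 146 142 120  93  74
227 158 159 159 159 163 161 153 142 113  97  93  96  96  98  96 100  94  96 100  93  98  95  96 116 136 150 145 133 120 108  89  72  62
```

>>> play_rows(twist=[[0,0.02,0],[0,0,0],[0,0,0],[0,0,0]], translation=[[-0.042,0.007,-0.091],[-0.042,0.007,-0.091],[-0.042,0.007,-0.091],[0,0,0]], hand=[0.05,0.05,0.05,0.05])

```text
time: 24.22
tool_pos: [0.5093, 0.0263, 0.191]
tool_rot: [3.142, 0.463, -0.17]
wrist_force: [-1.4, 0.5, 0.2]
finger_gap: 0.0167
grip_force: 58.8
```

```bash
python3 - <<'E'
from h import *
st=state(); print(st['time'],w2c(st['tool_pos']),(rv(TP(),st)/.1).round(3),st['wrist_force']@C,st['ft_torque']@C,st['finger_gap'])
E
```

```text
24.225 [-0.76248233 -0.47246343 56.74375598] [-0.002 -0.014  0.005] [-0.2194708  -1.40818679 -0.4841799 ] [ 0.33409805 -0.05479707 -0.07216931] 0.016667883217179782
```

>>> play_rows(twist=[[0,0,0],[0,0,0],[0,0,0],[0,0,0],[0,0,0]], translation=[[-0.006,-0.005,0.003],[-0.034,0.006,-0.073],[-0.034,0.006,-0.073],[-0.034,0.006,-0.073],[0,0,0]], hand=[0.05,0.05,0.05,0.05,0.05])

```text
time: 24.85
tool_pos: [0.504, 0.027, 0.1803]
tool_rot: [-3.142, 0.463, -0.17]
wrist_force: [0.2, -0.2, -1.6]
finger_gap: 0.0164
grip_force: 58.8
```

```bash
cat > f.py <<'E'
from h import *
st=state(); print(st['time'],w2c(st['tool_pos']),(rv(TP(),st)/.1).round(3),st['wrist_force']@C,st['ft_torque']@C,st['finger_gap'])
E
python3 f.py
```

```text
24.85 [-0.52969232 -0.83502665 44.72856997] [-0.003 -0.013  0.004] [ 0.12449955  0.93082772 -1.34966806] [0.35092739 0.04821115 0.0614179 ] 0.016374026461959616
```

>>> play_rows(twist=[[0,0,0],[0,0,0],[0,0,0],[0,0,0]], translation=[[0.004,0,-0.002],[-0.042,0.007,-0.091],[-0.042,0.007,-0.091],[0,0,0]], hand=[0.05,0.05,0.05,0.05])

```text
time: 25.35
tool_pos: [0.4999, 0.0277, 0.1709]
tool_rot: [-3.142, 0.463, -0.17]
wrist_force: [-0.0, -0.7, -1.5]
finger_gap: 0.0164
grip_force: 58.8
```

```bash
python3 f.py
```

```text
25.35 [-0.53040677 -0.6475119  34.51496296] [-0.003 -0.015  0.004] [ 0.64635783  0.7283876  -1.3671425 ] [ 0.37316003 -0.07439765  0.01002783] 0.016412746457065346
```

>>> play_rows(twist=[[0,0,0],[0,0,0],[0,0,0]], translation=[[-0.034,0.006,-0.073],[-0.034,0.006,-0.073],[0,0,0]], hand=[0.05,0.05,0.05])

```text
time: 25.72
tool_pos: [0.4966, 0.0282, 0.1638]
tool_rot: [-3.142, 0.462, -0.17]
wrist_force: [1.1, -0.3, -1.0]
finger_gap: 0.0166
grip_force: 58.8
```

```bash
python3 f.py
```

```text
25.725 [-0.50344558 -0.64128836 26.66024195] [-0.002 -0.011  0.005] [ 0.12069993  1.46111545 -0.36827411] [ 0.39999794 -0.06355599 -0.01277587] 0.01659379371006406
```

>>> play_rows(twist=[[0,0,0],[0,0,0],[0,0,0]], translation=[[-0.025,0.004,-0.054],[-0.025,0.004,-0.054],[0,0,0]], hand=[0.05,0.05,0.05])

```text
time: 26.1
tool_pos: [0.4942, 0.0286, 0.1585]
tool_rot: [3.142, 0.462, -0.17]
wrist_force: [0.2, -1.6, -1.7]
finger_gap: 0.0165
grip_force: 58.8
```

>>> play_rows(twist=[[0,0,0],[0,0,0],[0,0,0]], translation=[[-0.008,0.001,-0.018],[-0.008,0.001,-0.018],[0,0,0]], hand=[0.05,0.05,0.05])

```text
time: 26.48
tool_pos: [0.494, 0.0287, 0.158]
tool_rot: [-3.141, 0.46, -0.17]
wrist_force: [2.9, -1.4, 6.3]
finger_gap: 0.0167
grip_force: 61.9
```

```bash
python3 f.py
```

```text
26.475 [-0.46738774 -0.54884265 20.29768069] [-0.     0.016  0.006] [0.90828372 0.14848759 6.97058475] [ 0.23030385 -0.25329822  0.03777205] 0.016653036172523655
```

>>> play_rows(twist=[[0,0,0],[0,0,0],[0,0,0],[0,0,0],[0,0,0],[0,0,0],[0,0,0],[0,0,0],[0,0,0],[0,0,0]], translation=[[0,0,0],[0,0,0],[0,0,0],[0.1,-0.017,0.22],[0.1,-0.017,0.22],[0,0,0],[0,0,0],[0,0,0],[0,0,0],[0,0,0]], hand=[0.3,0.4,0.5,0.5,0.5,0,0,0,0,0])

```text
time: 27.72
tool_pos: [0.5035, 0.0271, 0.1789]
tool_rot: [-3.141, 0.462, -0.17]
wrist_force: [-0.7, -0.6, 0.9]
finger_gap: -0.0001
grip_force: 0.0
```

```bash
python3 f.py; python3 - <<'E'
from h import *
d=dict(state()); im=get_image('wrist'); hsv=cv2.cvtColor(im,cv2.COLOR_RGB2HSV); m=cv2.inRange(hsv,(15,80,40),(32,255,240)); n,l,s,cc=cv2.connectedComponentsWithStats(m)
for i in range(1,n):
    if s[i,4]>60: print(s[i],cc[i].round(1),onp(ray('wrist',cc[i],d),27).round(2))
print(proj('wrist',c2w((0,0.2,28)),d))
E
```

```text
27.725 [-0.53073413 -0.71893955 43.26633753] [-0.003 -0.007  0.004] [ 0.68197561 -0.93846262  0.52648662] [ 0.22381647  0.01902201 -0.02763643] -0.00011764069407443084
[239 216  31  26 526] [254.1 227.6] [-0.94  4.77 27.  ]
[ 86 297  31  23 324] [101.1 307.3] [-121.9   -70.24   27.  ]
[483 297  11  20  75] [487.9 306.9] [225.64 -91.59  27.  ]
[474 302   8  26  78] [477.6 314.6] [214.89 -99.14  27.  ]
[ 54 321  26  28 242] [ 64.2 334.9] [-179.68 -116.66   27.  ]
[ 44 355  30  29 425] [ 59.6 371.1] [-221.24 -190.     27.  ]
[[255.67994844 235.13828574]]
```

>>> play_rows(twist=[[0,0,0],[0,0,0],[0,0,0],[0,0,0]], translation=[[-0.05,0.008,-0.11],[-0.05,0.008,-0.11],[-0.01,0.002,-0.02],[0,0,0]], hand=[0,0,0,0])

```text
time: 28.28
tool_pos: [0.498, 0.028, 0.167]
tool_rot: [-3.141, 0.462, -0.17]
wrist_force: [-0.4, -0.3, 0.5]
finger_gap: 0.0001
grip_force: 0.0
```

```bash
python3 f.py
```

```text
28.275 [-0.48658182 -0.71019217 30.11582588] [-0.003 -0.005  0.005] [ 0.30627831 -0.47615593  0.29625197] [ 0.26879396 -0.00668943 -0.03265025] 5.126566029233132e-05
```

>>> play_rows(twist=[[0,0,0],[0,0,0],[0,0,0]], translation=[[-0.008,0.001,-0.018],[-0.008,0.001,-0.018],[0,0,0]], hand=[0,0,0])

```text
time: 28.65
tool_pos: [0.4976, 0.028, 0.1658]
tool_rot: [-3.141, 0.46, -0.17]
wrist_force: [1.5, -0.7, 3.8]
finger_gap: 0.0001
grip_force: 2.0
```

```bash
python3 f.py
```

```text
28.65 [-0.46649116 -0.56406237 28.85534183] [-0.002  0.01   0.005] [ 0.42073057 -0.15212706  4.08606784] [ 0.20453384 -0.01560085 -0.06527693] 7.684369763187991e-05
```

>>> play_rows(twist=[[0,0,0],[0,0,0]], translation=[[-0.008,0.001,-0.018],[0,0,0]], hand=[0,0])

```text
time: 28.9
tool_pos: [0.4976, 0.028, 0.1657]
tool_rot: [-3.141, 0.459, -0.17]
wrist_force: [3.6, -0.7, 7.2]
finger_gap: -0.0002
grip_force: 4.1
```

```bash
python3 f.py
```

```text
28.9 [-0.45275855 -0.55087101 28.78975163] [-0.001  0.026  0.006] [0.06494049 0.32905101 8.04654609] [ 0.1091076  -0.01756612 -0.01350951] -0.00018873825768375217
```

>>> play_rows(twist=[[0,0,0],[0,0,0],[0,0,0],[0,0,0],[0,0,0]], translation=[[0.17,-0.03,0.36],[0.33,-0.06,0.72],[0.33,-0.06,0.72],[0,0,0],[0,0,0]], hand=[0,0,0,0,0])

```text
time: 29.52
tool_pos: [0.538, 0.0207, 0.2531]
tool_rot: [3.142, 0.464, -0.17]
wrist_force: [0.6, 0.8, -0.3]
finger_gap: -0.0001
grip_force: 0.0
```

```bash
python3 - <<'E'
from h import *
d=dict(state()); im=get_image('wrist'); print(d['time'],w2c(d['tool_pos']),d['wrist_force'])
hsv=cv2.cvtColor(im,cv2.COLOR_RGB2HSV); m=cv2.inRange(hsv,(15,80,40),(32,255,240)); n,l,s,cc=cv2.connectedComponentsWithStats(m)
e=proj('wrist',c2w((0,0.2,26)),d)[0]; print('exp',e)
for i in range(1,n):
    if s[i,4]>60 and np.hypot(*(cc[i]-e))<40: print('head',s[i],cc[i].round(1),[onp(ray('wrist',cc[i],d),z).round(2) for z in (20,26,28.5)])
m=cv2.inRange(hsv,(100,100,30),(125,255,255)); n,l,s,cc=cv2.connectedComponentsWithStats(m)
for i in range(1,n):
    if s[i,4]>60 and np.hypot(*(cc[i]-e))<60: print('hub',s[i],cc[i].round(1),onp(ray('wrist',cc[i],d),10.5).round(2))
get_image('top'); print([(np.round(x['rect'],1).tolist(),round(x['confidence'],2)) for x in spot_in('top','brake_pad')[:2]])
E
```

```text
29.525 [-2.71580841e-02 -2.24579109e-01  1.25326490e+02] [ 0.5987295   0.80935536 -0.29683001]
exp [254.32287014 188.12838005]
head [243 177  22  22 372] [253.1 187.4] [array([-1.05, -1.28, 20.  ]), array([-1.05,  0.87, 26.  ]), array([-1.05,  1.77, 28.5 ])]
hub [228 137  36  18 238] [241.8 143. ] [-10.96  36.56  10.5 ]
hub [237 158  43  46 473] [263.4 170.9] [ 8.22 11.07 10.5 ]
[]
```

```bash
python3 - <<'E'
from h import *
d=dict(state()); im=get_image('wrist'); hsv=cv2.cvtColor(im,cv2.COLOR_RGB2HSV)
m=cv2.inRange(hsv,(0,150,60),(6,255,255))|cv2.inRange(hsv,(174,150,60),(180,255,255)); n,l,s,cc=cv2.connectedComponentsWithStats(m)
for i in range(1,n):
    if s[i,4]>60: print(s[i],cc[i].round(1),onp(ray('wrist',cc[i],d),10).round(1))
for th in (.3,.6,.9):
    A=np.radians(36)+th; print(th,proj('wrist',c2w((-33+42*np.cos(A),24+42*np.sin(A),10)),d).round(1))
E
```

```text
[212  88  12  61 467] [217.6 113.2] [-31.5  62.7  10. ]
[ 48 168  24  21 235] [ 61.  176.2] [-202.9    8.    10. ]
[ 15 217  32  34 623] [ 31.6 231.3] [-272.4  -61.4   10. ]
0.3 [[245.2 118.7]]
0.6 [[232.3 112. ]]
0.9 [[217.9 109.5]]
```

The brake is still at about 0.9 rad, the pin is seated, and the arm is clear, so I'm handing in.

```bash
python3 -c "
from rig import close_job
print(close_job())"
```

```text
the job is handed in; nothing more can be done
None
```

I handed the job in at about 30 s: by my measurements the brake is back at about 0.9 rad, the wheel is lined up in the fork, and the axle pin is through both cheeks with its head seated (it held firm under an 8 N push). The hand-in did not report a verdict.

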